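# Nip up the mould clamp with a ratchet wrench

### The job

The front strap clamp of the ribbed mould, the one nearest the robot, is still loose. Take the ratchet ring wrench, drop its ring fully down over that clamp's nut and work it back and forth: turn the nut clockwise and let the ratchet slip on each back stroke, until the nut has come up snug. Feel for it and stop as soon as it goes firm, do not overtighten; turn the nut with the wrench only, then lift the wrench off, lay it gently flat on the bench the same way up, and leave everything else as it is.

Things in the scene. Friction and masses are not known exactly. Their poses are not given: they have to be found in the camera images.
- fixture: steel base plate 380 x 160 x 12 mm fixed to the bench, with a ribbed aluminium mould (axis at local x +115 mm, 156 mm high, 128 mm across) held by two strap clamps on its x axis. Origin on the bench under the FRONT clamp's nut; local +x points from that nut to the mould, z up. Open space on the -x side beyond the front strap (75 mm out, top 44 mm above the bench). The rear clamp is tight.
- nut_mid (a point): centre of the front clamp's hex nut, half-way up (57 mm above the bench); vertical axis. Nut 30 mm across flats, spans 48 to 66 mm above the bench, on a 44 mm wide washer (top at 48 mm); a 20 mm stud stands 10 mm proud of it. Its x axis is square to one pair of flats, z up. The point stays put as the nut turns.
- nut (a joint): turn of the front nut on its stud, rad, growing clockwise from above; starts 1.9 to 2.5 below 0. It runs down against a steady drag of 0.3 N m until the clamp bears at 0, where it stops dead: from there only the stud winds up. It stays where it is left.
- stud (a joint): twist of the front stud, rad, clockwise from above positive: it winds up elastically by 0.083 rad per N m put on the nut, which turns with it, and springs back when let go. Snug is a torque of 0.7 to 1.3 N m once the clamp bears (6 to 12 N pushed squarely on the handle 110 mm from the nut); over 1.6 N m is overtightened.
- wrench_head (a point): steel ratchet ring wrench lying flat, head away from the robot: ring 64 mm across, 16 mm thick; handle 22 mm wide, 12 mm thick; 253 mm long, about 0.5 kg. Point: ring centre, half-way up (8 mm over the underside); x axis from handle to ring, z up. Hex bore right through, 31.5 mm across flats (0.1 rad play each way). Fully down on the nut it rests on the washer, this point 56 mm above the bench.
- wrench_grip (a point): where to grasp the same wrench: on its handle 110 mm from the ring centre, half-way up its thickness (8 mm above the bench at the start), fingers closing across the 22 mm width. Axes as wrench_head.
- gear (a joint): angle of the ratchet ring (with the hex bore) in the wrench head, rad, anticlockwise from above positive; 0 at the start, one pair of bore flats then square to the handle. The pawl lets it turn only clockwise in the head: handle swung clockwise drives the nut, anticlockwise slips (a click each 20 deg, about 0.15 N m drag); up to a click plus the play is lost before each drive stroke bites.
- spanner: bystander: plain combination spanner, 215 mm long, 8 mm thick, open jaw at one end and a small plain ring at the other; origin at the middle of its underside
- paddle: bystander: graphite paddle, black plate 110 x 80 x 22 mm on a round wooden handle, 280 mm long; origin under its middle
- jacks: bystander: glassblower's jacks, two steel blades on a sprung bow, 280 mm long, 12 mm thick; origin under its middle
- cup_block: bystander: turned wooden cup block, 100 mm across, 58 mm high, with a round side handle; origin under the cup
- spare_nut: bystander: loose hex nut lying flat on the bench, same size as the clamp nuts, 18 mm high; origin at its underside
- frit_jar: bystander: lidded glass jar 72 mm across, 105 mm high; origin under its centre
- pipe_collar: bystander: brass collar 44 mm across, 20 mm high, lying flat; origin under its centre

How it is judged:
On the way, in this order (a step that is already met when the one before it is completed fails the run):
1. the wrench's ring is fully down over the front clamp's nut (horizontal distance between wrench_head and nut_mid below 0.004 m and z of wrench_head in the frame of nut_mid between -0.006 and 0.004 m and angle between wrench_head's own z axis and vertical below 0.12 rad), for 0.2 s.
2. with the ring on the nut, the wrench has been swung back with the ratchet slipping (all of step 1 and value of joint gear below -0.45 rad), for 0.02 s.
3. the wrench has brought the nut up snug (clamp bearing, and the torque has reached about 0.6 N m) (all of step 1 and value of joint nut above -0.03 rad and value of joint stud above 0.05 rad), for 0.05 s.
At the end, for the whole second after the job is handed in: the front clamp's nut is tight (within 0.03 rad of where the clamp bears) and the wrench lies still and flat on the bench top, the same way up (centre of head and of handle within 14 mm of the bench, tilt under 0.1 rad) (value of joint nut above -0.03 rad and height (world z) of each of wrench_head, wrench_grip below 0.014 m and angle between wrench_head's own z axis and vertical below 0.1 rad and linear speed of wrench below 0.03 m/s); the robot touches nothing.
It fails at once if the nut is overtightened (more than about 1.7 N m) (value of joint stud above 0.14 rad).
It fails at once if the fingers touch the clamp's nut (contact force between the fingers and nut above 1 N).
It fails at once if the wrench is dropped (linear speed of wrench above 0.6 m/s and contact force between the fingers and wrench below 0.3 N).
It fails at once if a bystander is disturbed (moved more than 20 mm) (distance of any of spanner, paddle, jacks, cup_block, spare_nut, frit_jar, pipe_collar from where it was at the start of the episode above 0.02 m).
It also fails if it takes over 72 s, if anything falls off the work surface, if the arm or the gripper's body presses on something with over 40 N, if the wrist force passes 120 N, or if a joint passes its speed limit or range.

### The arm

A 6-joint arm with a two-finger parallel gripper is mounted at the origin on the work surface. World frame = base frame: x ahead of the robot, y to its left, z up, the work surface at z = 0. Lengths are in m, angles in rad, forces in N, time in s.
With the tool pointing down it reaches from about 0.35 to 0.975 m from the base axis. Payload 4.9 kg.
Tool frame: the origin (TCP) lies midway between the tips of the shut fingers; the grasp point (between the pads) lies 19 mm behind it; x points along the fingers, y is the direction in which the jaws open and shut, and the axes are right-handed (so a half turn about x gives the same grasp; the last joint's range is limited). The gripper opens to 85 mm and grips with 20 to 120 N. Pads are 22 mm wide; open, the fingers measure 114 mm over their backs; the gripper's body (76 mm by 85 mm) begins 54 mm behind the grasp point. The pads swing forward as they close: fully open they stand 13 mm farther back than shut.
Start: joints at [1.182, 0.053, 1.613, -0, 1.476, -0.119], TCP at [0.167, 0.602, 0.231] pointing down, gripper open.
Joint ranges: [-3.01, 3.01], [-1.01, 2.22], [0.06, 2.58], [-1.02, 4.17], [0.09, 2.62], [-3.14, 3.14]. Speed limits (rad/s): [2.57, 2.57, 3.14, 3.14, 3.14, 3.14].

### API

Orientations are given as a rotation vector (axis times angle).
In Python, from plant import bot gives the robot as it stands. The module is installed in compiled form; this text tells all that it offers.
- The arm moves only by the tool carry_out, never from a script. Its argument "targets" is text: rows parted by semicolons, each of 7 numbers parted by spaces: the turn, a rotation vector about the tool's x, y, z normalised to -1 to 1, where 1 is pi/2 rad, then the shift along the tool's x, y, z normalised to -1 to 1, where 1 is 12 cm, then the opening, from -1 (shut) to 1 (fully open). A call has 1 to 12 rows; each row is the pose to reach, as a shift and turn from the pose commanded when the call began, along the tool's axes at that moment; what a row does not reach only later rows make up. A row lasts 1/12 s, in which the tool goes at most 41.7 mm and 7.16 degrees, less where a joint would pass 70% of its speed; a pose out of reach is approached as far as the arm can. A call with a number of a shift or a turn outside -1 to 1 is refused whole. A call with a gripper value outside its range is refused whole. The fingers move at their own pace and stop on an object; "newtons" is the grip in N (left out, the last holds). Time passes only in rows, so rows that repeat a pose let the fingers close. It gives the time, the measured TCP pose, the force and the opening at its end, in the units of the state.
- bot.get_state(): the state, without advancing time (a new reading comes with each control period).
- bot.snapshot(name): name is "scene" or "top"; returns (picture, depth): 480x640x3 uint8, red, green, blue; 480x640 float32, m along the optical axis (not along the pixel's ray), 0 where there is no reading.
- bot.camera_model(name): a dict with "mtx" (3x3 intrinsics, pixels), "k1" (the pictures are not rectified: a ray, as slopes to the right and down, at radius r is drawn at 1 + k1 r^2 times it, then the intrinsics apply), "eye" and "orientation" of the camera in the world. Camera axes: x right, y down, z forward; pixel columns grow to the right and rows downward; lengths in m; the calibration is good to about 2 mm. A picture is of the moment at which its call begins. camera_model takes no time and is no camera call.
- bot.finish_job(): hands the job in, once; it reports no verdict.
The state is a dict: "clock": time; "qpos": joint angles; "qvel": joint speeds; "joint_torque": joint torques, N m; "tool_pos": TCP position; "eef_rot": TCP orientation; "force": force on the tool from outside, world axes, zero at the start; "ft_torque": the same for the moment, N m; "gripper_width": finger opening in m.
Only numpy, scipy, OpenCV 4.12 (cv2) and the standard library are available. Lean on these libraries where they do the work, as an engineer would, in place of code of your own. Each camera call takes 0.05 s, during which the arm holds its last target.

## Working session

There is one attempt and no reset: what is moved stays moved. The work goes in short steps, Python scripts to look and compute and a tool call to move; the robot and the scene stay as the last step left them, time stands still between calls to the robot, and variables do not carry over. Pictures are saved under pics/ and viewed, and the job is handed in when it is done.

Besides the shell and the picture viewer there is one more tool, called after "Call:" by a JSON object that holds its "fn" and its "kwargs". carry_out: Moves the arm, as the interface text tells. Scaled input: -1 to 1 covers 12 cm each way for a shift and pi/2 rad each way for a turn. Its arguments: {"type":"object","properties":{"targets":{"type":"string"},"newtons":{"type":"number"}},"required":["targets"]}

```bash
mkdir -p pics; cat > h.py <<'E'
import numpy as np, cv2
from plant import bot
from scipy.spatial.transform import Rotation as R
def snap(n,f):
    p,d=bot.snapshot(n); cv2.imwrite('pics/'+f+'.png',p[:,:,::-1]); np.savez('pics/'+f+'.npz',p=p,d=d); return p,d
E
python3 - <<'E'
from h import *
for n in('scene','top'):
    snap(n,n+'0'); print(bot.camera_model(n))
print(bot.get_state())
E
```

```text
{'mtx': array([[508.21932159,   0.        , 313.05473173],
       [  0.        , 508.21932159, 240.269105  ],
       [  0.        ,   0.        ,   1.        ]]), 'k1': -0.048215692558350315, 'eye': array([1.15834056, 0.70962921, 0.91813552]), 'orientation': array([-0.89279007, -2.51248868,  1.09510954])}
{'mtx': array([[520.88841973,   0.        , 310.3444918 ],
       [  0.        , 520.88841973, 242.80444816],
       [  0.        ,   0.        ,   1.        ]]), 'k1': -0.04275675600978855, 'eye': array([0.40241894, 0.0052535 , 1.22862344]), 'orientation': array([-2.12462293,  2.16048652, -0.16831065])}
{'clock': 0.1, 'qpos': array([ 1.18199593e+00,  5.32814794e-02,  1.61416645e+00,  1.94852854e-05,
        1.47602062e+00, -1.19000986e-01]), 'qvel': array([ 1.05196905e-03,  2.87530244e-05, -4.41255097e-03,  2.00530179e-04,
       -5.82605405e-04, -1.18944122e-04]), 'joint_torque': array([-2.28674274e-06, -3.94902420e+01, -3.71363819e+01, -1.42423009e-04,
        3.92306509e-03, -1.29349382e-05]), 'tool_pos': array([0.16636264, 0.60185799, 0.23018595]), 'eef_rot': array([ 0.21037359,  1.56089093, -0.21322539]), 'force': array([-0.36249613, -0.81722542,  0.43456607]), 'ft_torque': array([ 0.00153492,  0.04083904, -0.01065999]), 'gripper_width': 0.08543215074333192}
```

View pics/scene0.png

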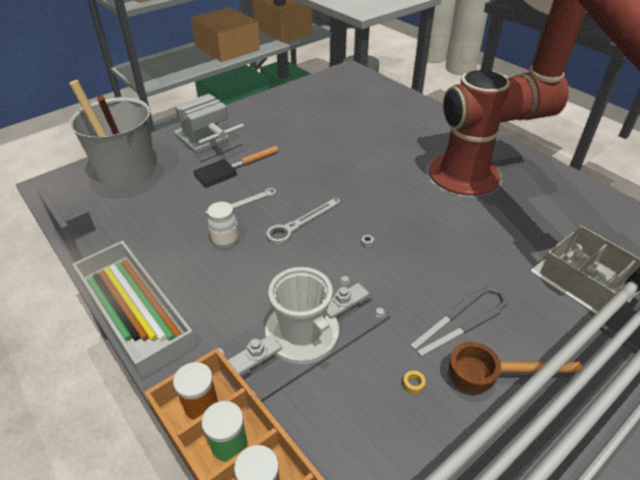

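View pics/top0.png

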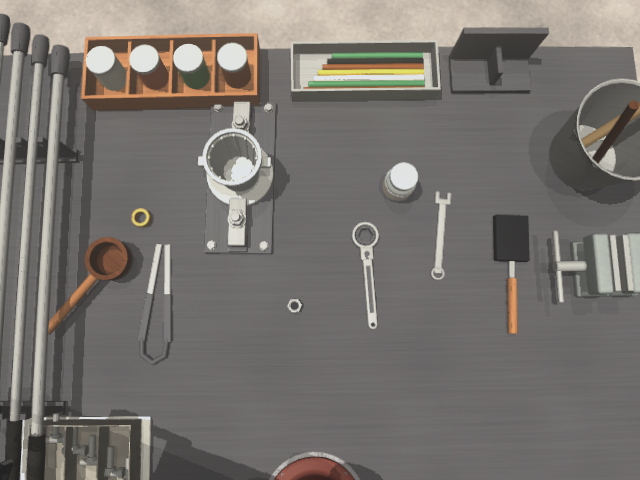

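The top view shows the front nut near (237,216), the wrench head near (366,235) and its handle end near (373,325). The spare nut is at (294,306), and the jar is at (402,180). I'll enlarge for exact pixels.

```bash
python3 - <<'E'
from h import *
p=cv2.imread('pics/top0.png')
a=cv2.resize(p[195:245,205:270],None,fx=9,fy=9,interpolation=cv2.INTER_CUBIC)
b=cv2.resize(p[215:335,340:400],None,fx=4.9,fy=4.9,interpolation=cv2.INTER_CUBIC)
cv2.imwrite('pics/a1.png',a);cv2.imwrite('pics/b1.png',b)
p=cv2.imread('pics/scene0.png')
cv2.imwrite('pics/c1.png',cv2.resize(p[270:330,310:380],None,fx=9,fy=9,interpolation=cv2.INTER_CUBIC))
E
```

```text
(no output)
```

View pics/a1.png

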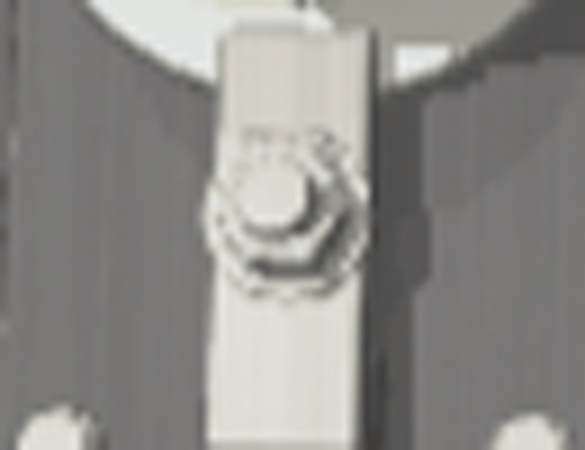

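View pics/b1.png

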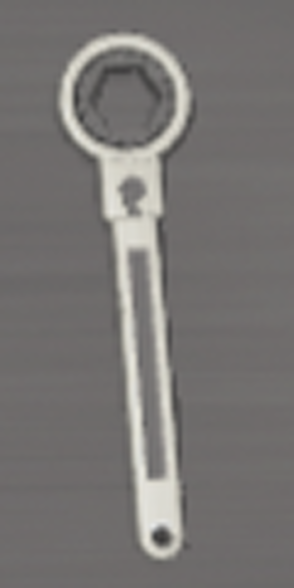

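View pics/c1.png

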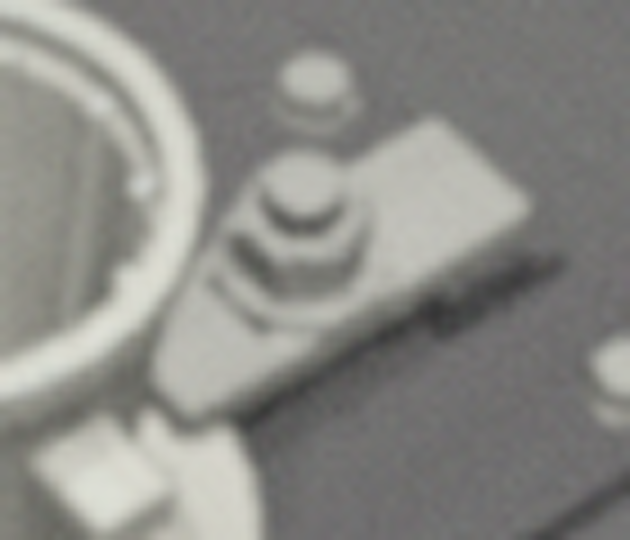

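```bash
cat >> h.py <<'E'
def cam(n):
    c=bot.camera_model(n); return c['mtx'],np.array([c['k1'],0,0,0]),c['eye'],R.from_rotvec(c['orientation']).as_matrix()
def unproj(n,uv,z):
    K,D,e,M=cam(n); q=cv2.undistortPoints(np.array([[uv]],float),K,D)[0,0]
    r=M@np.array([q[0],q[1],1]); return e+r*(z-e[2])/r[2]
def proj(n,P):
    K,D,e,M=cam(n); P=np.atleast_2d(P); pc=(P-e)@M
    return cv2.projectPoints(pc.reshape(-1,1,3),np.zeros(3),np.zeros(3),K,D)[0][:,0]
def cr(x,y,f,x0,y0): return ((x+.5)/f-.5+x0,(y+.5)/f-.5+y0)
E
python3 - <<'E'
from h import *
print('ring',unproj('top',cr(125,97,4.9,340,215),.016))
print('hole',unproj('top',cr(161,537,4.9,340,215),.014))
print('handle mid',unproj('top',cr(145,365,4.9,340,215),.014))
print('washer',unproj('top',cr(287,215,9,205,195),.048))
print('stud top',unproj('top',cr(273,197,9,205,195),.076))
print('stud scene',unproj('scene',cr(303,193,9,310,270),.076))
print('strap end L,R',unproj('top',cr(207,440,9,205,195),.044),unproj('top',cr(358,440,9,205,195),.044))
print('strap far L,R',unproj('top',cr(221,35,9,205,195),.044),unproj('top',cr(372,35,9,205,195),.044))
# rear stud
for n,uv in (('spare',(294,306)),('jar',(402,180)),):print(n,unproj('top',uv,.02))
E
```

```text
ring [ 0.60850217 -0.12955993  0.016     ]
hole [ 0.39840728 -0.1399524   0.014     ]
handle mid [ 0.47945317 -0.13507921  0.014     ]
washer [0.64541581 0.17021334 0.048     ]
stud top [0.64432018 0.16984498 0.076     ]
stud scene [0.64875466 0.17300617 0.076     ]
strap end L,R [0.58788335 0.1909687  0.044     ] [0.58724098 0.15228343 0.044     ]
strap far L,R [0.6941599  0.18819136 0.044     ] [0.69347237 0.1489714  0.044     ]
spare [0.44309714 0.04038462 0.02      ]
jar [ 0.73868389 -0.22214682  0.02      ]
```

```bash
python3 - <<'E'
from h import *
imgs=[]
for n,c0,x0,y0,w,h in(('top',None,215,200,44,40),('scene',None,322,280,44,40)):
  p=cv2.imread(f'pics/{n}0.png'); f=9
  row=[]
  base=cv2.resize(p[y0:y0+h,x0:x0+w],None,fx=f,fy=f,interpolation=cv2.INTER_CUBIC)
  base=cv2.convertScaleAbs(base,alpha=1.3,beta=-60)
  g=cv2.magnitude(*[cv2.Sobel(cv2.resize(cv2.cvtColor(p,6),None,fx=4,fy=4,interpolation=cv2.INTER_CUBIC).astype(np.float32),cv2.CV_32F,a,1-a) for a in(0,1)])
  c=np.array([.6448,.170]) if n=='top' else np.array([.6488,.173])
  sc=[]
  for deg in range(0,60,3):
    best=0
    for dx in np.arange(-.003,.0031,.001):
     for dy in np.arange(-.003,.0031,.001):
      a=np.radians(deg+30+60*np.arange(7)); V=c+[dx,dy]+.03/np.sqrt(3)*np.c_[np.cos(a),np.sin(a)]
      t=np.linspace(0,1,12)[:,None]
      P=np.vstack([V[i]+(V[i+1]-V[i])*t for i in range(6)])
      uv=proj(n,np.c_[P,np.full(len(P),.066)])
      m=((uv+.5)*4-.5).astype(np.float32)
      v=cv2.remap(g,m[None,:,0],m[None,:,1],1).mean()
      if v>best:best=v;b=(dx,dy)
    sc.append((deg,round(float(best)),tuple(round(1000*x) for x in b)))
  print(n,sc)
  imgs.append(base)
cv2.imwrite('pics/d1.png',np.hstack(imgs))
E
```

```text
top [(0, 92, (0, 1)), (3, 89, (0, 1)), (6, 84, (0, 1)), (9, 86, (-1, 3)), (12, 92, (-1, 3)), (15, 96, (-1, 3)), (18, 98, (-1, 3)), (21, 99, (-1, 3)), (24, 99, (-1, 3)), (27, 98, (-2, 3)), (30, 98, (-2, 3)), (33, 99, (-2, 3)), (36, 99, (-2, 3)), (39, 99, (-2, 3)), (42, 100, (-3, 3)), (45, 101, (-3, 3)), (48, 103, (-3, 3)), (51, 100, (-3, 3)), (54, 98, (-3, 3)), (57, 94, (0, 1))]
scene [(0, 48, (-1, -3)), (3, 48, (-1, -3)), (6, 47, (-1, -3)), (9, 46, (-1, -3)), (12, 45, (-1, -3)), (15, 45, (-2, -3)), (18, 45, (-2, -3)), (21, 45, (-2, -3)), (24, 44, (-2, -3)), (27, 45, (-3, -3)), (30, 45, (-2, -3)), (33, 46, (-2, -3)), (36, 47, (-3, -3)), (39, 48, (-3, -3)), (42, 48, (-2, -3)), (45, 48, (-2, -3)), (48, 49, (-2, -2)), (51, 49, (-2, -2)), (54, 49, (-2, -3)), (57, 49, (-2, -3))]
```

View pics/d1.png

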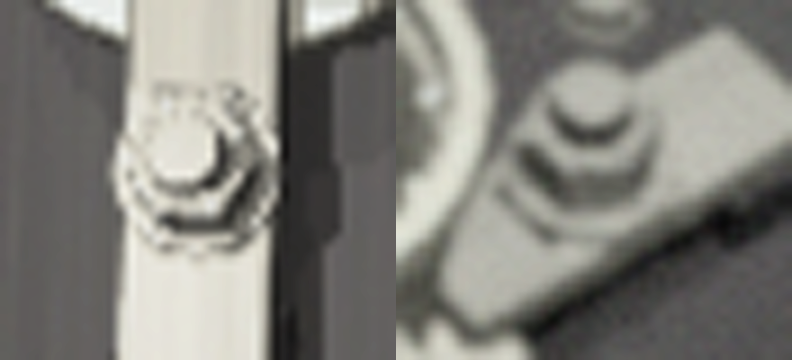

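```bash
python3 - <<'E'
from h import *
rows=[]
for n,x0,y0,w,h,c in(('top',222,203,28,30,(.6446,.1700)),('scene',330,285,28,30,(.6488,.173))):
  p=cv2.imread(f'pics/{n}0.png'); f=7
  base=cv2.convertScaleAbs(cv2.resize(p[y0:y0+h,x0:x0+w],None,fx=f,fy=f,interpolation=cv2.INTER_CUBIC),alpha=1.3,beta=-60)
  row=[]
  for deg in(-15,-5,5,15):
    im=base.copy()
    a=np.radians(deg+30+60*np.arange(6)); 
    for z in(.048,.066):
      uv=proj(n,np.c_[np.array(c)+.03/np.sqrt(3)*np.c_[np.cos(a),np.sin(a)],np.full(6,z)])
      q=((uv-[x0,y0]+.5)*f).astype(int)
      cv2.polylines(im,[q],True,(0,0,255) if z>.05 else (255,0,0),1)
    t=np.linspace(0,6.28,30)
    uv=proj(n,np.c_[np.array(c)+.01*np.c_[np.cos(t),np.sin(t)],np.full(30,.076)])
    cv2.polylines(im,[((uv-[x0,y0]+.5)*f).astype(int)],True,(0,200,0),1)
    cv2.putText(im,str(deg),(3,15),0,.5,(0,255,255)); row.append(im)
  rows.append(np.hstack(row))
cv2.imwrite('pics/e1.png',np.vstack(rows))
E
```

```text
(no output)
```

View pics/e1.png

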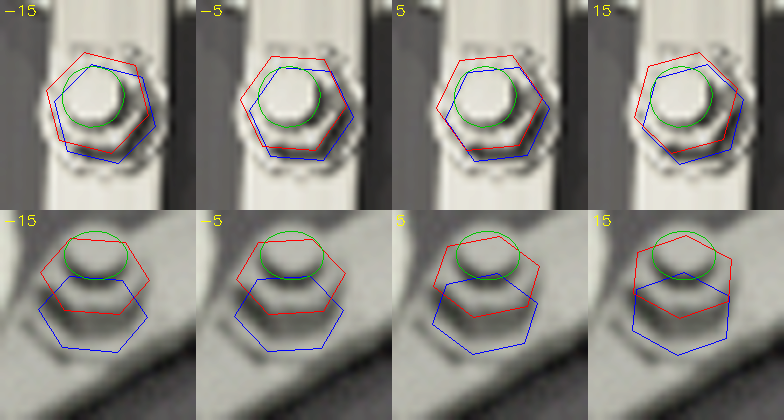

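```bash
python3 - <<'E'
from h import *
rows=[]
for n,x0,y0,w,h,c in(('top',345,215,40,40,(.6085,-.1296)),('scene',260,215,40,40,(.6085,-.1296))):
  p=cv2.imread(f'pics/{n}0.png'); f=9
  im=cv2.resize(p[y0:y0+h,x0:x0+w],None,fx=f,fy=f,interpolation=cv2.INTER_CUBIC)
  t=np.linspace(0,6.28,60)
  for r in(.032,):
    uv=proj(n,np.c_[np.array(c)+r*np.c_[np.cos(t),np.sin(t)],np.full(60,.016)])
    cv2.polylines(im,[((uv-[x0,y0]+.5)*f).astype(int)],True,(0,200,0),1)
  rows.append(im)
cv2.imwrite('pics/f1.png',np.hstack(rows))
s=bot.get_state(); print(R.from_rotvec(s['eef_rot']).as_matrix().round(3))
E
```

```text
[[-0.001  0.267  0.964]
 [-0.002  0.964 -0.267]
 [-1.    -0.002 -0.   ]]
```

View pics/f1.png

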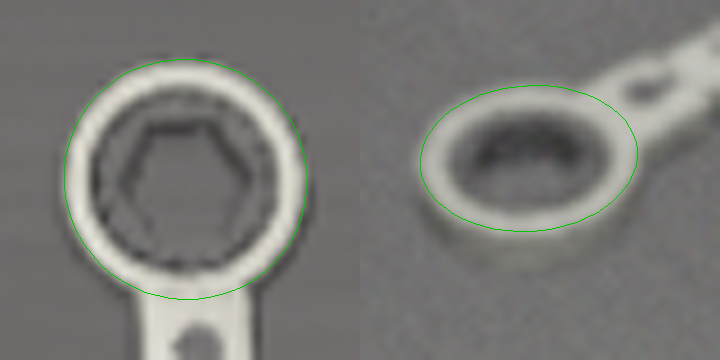

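```bash
python3 - <<'E'
from h import *
print(unproj('scene',cr(434,118,9,310,270),.044),unproj('scene',cr(528,203,9,310,270),.044))
rows=[]
for n,x0,y0,w,h in(('top',215,195,45,45),('scene',318,275,52,45)):
  d=np.load(f'pics/{n}0.npz')['d']; K,D,e,M=cam(n)
  ys,xs=np.mgrid[y0:y0+h,x0:x0+w]
  q=cv2.undistortPoints(np.stack([xs.ravel(),ys.ravel()],1).astype(float)[:,None],K,D)[:,0]
  P=e+(np.c_[q,np.ones(len(q))]*d[y0:y0+h,x0:x0+w].reshape(-1,1))@M.T
  Z=P[:,2].reshape(h,w)
  if n=='top': print((Z[12:34,10:34]*1000).astype(int))
  np.save(f'pics/P_{n}.npy',P.reshape(h,w,3))
  rr=np.hypot(P[:,0]-.646,P[:,1]-.171)
  for lo,hi in((.058,.069),(.07,.085)):
    m=(P[:,2]>lo)&(P[:,2]<hi)&(rr<.03); print(n,lo,m.sum(),P[m].mean(0),P[m].min(0),P[m].max(0))
E
```

```text
[0.58650784 0.15480841 0.044     ] [0.58773464 0.19114598 0.044     ]
[[  13   11    8   10   45   46   40   47   43   43   43   48   43   44
    43   44   44   42   43   44   41   40    8   10]
 [  15   11   13   10   47   45   45   45   43   42   45   46   42   48
    44   46   46   41   40   45   43   42    6   11]
 [  13   14   10   12   44   45   39   45   43   42   45   48   43   43
    40   47   43   41   43   46   47   40   14   15]
 [  15   12   11   12   43   46   43   42   48   47   49   50   47   47
    47   49   44   46   44   47   40   35   10    9]
 [  12   10   11   13   45   40   48   66   65   65   64   70   71   62
    62   46   45   48   40   46   47   34   11   13]
 [  12   10    9   13   42   49   65   63   75   75   76   74   72   68
    64   65   48   45   48   40   43   34   10   13]
 [  12   11   11   13   47   46   66   77   73   71   77   78   73   77
    64   64   44   44   46   53   46   35   13   10]
 [  18   13   14   14   48   66   78   70   74   75   77   74   78   74
    69   68   66   48   49   47   45   36   12   13]
 [  13   11   13   48   68   6
[... 1495 characters left out ...]
3   45   42   42   47   47   50   52   46   50
    49   44   43   40   42   44   41   12   12   12]
 [  13   13   10   45   47   49   43   44   42   44   43   43   43   45
    43   40   50   40   44   40   36   13   12    9]]
top 0.058 77 [0.64276656 0.16920624 0.06546813] [0.63076334 0.15309519 0.05882213] [0.65984693 0.18706381 0.06897521]
top 0.07 71 [0.64569623 0.16953595 0.07556131] [0.63613492 0.15907927 0.07002147] [0.6581673  0.17888073 0.08289944]
scene 0.058 100 [0.65091999 0.17620494 0.06400466] [0.63225617 0.15407211 0.05852985] [0.66184484 0.18948403 0.06888499]
scene 0.07 59 [0.64653444 0.17263214 0.07459393] [0.63588787 0.16212385 0.07092993] [0.65597114 0.18196929 0.08036632]
```

```bash
cat > fit.py <<'E'
from h import *
from scipy.optimize import minimize
def model(n,p,x0,y0,w,h,s=8,zc=.057):
    im=np.zeros((h*s,w*s),np.uint8); a=p[2]+np.pi/6+np.pi/3*np.arange(6)
    H=np.array(p[:2])+.03/np.sqrt(3)*np.c_[np.cos(a),np.sin(a)]
    t=np.linspace(0,2*np.pi,40); S=np.array(p[:2])+.01*np.c_[np.cos(t),np.sin(t)]
    for B,za,zb in((H,zc,.066),(S,.066,.076)):
        P=np.vstack([np.c_[B,np.full(len(B),z)] for z in(za,zb)])
        uv=((proj(n,P)-[x0,y0]+.5)*s).astype(np.float32)
        cv2.fillConvexPoly(im,np.round(cv2.convexHull(uv)).astype(np.int32),255)
    return cv2.resize(im,(w,h),interpolation=cv2.INTER_AREA)/255.
if __name__=='__main__':
  for n,x0,y0,w,h in(('top',215,195,45,45),('scene',318,275,52,45)):
    P=np.load(f'pics/P_{n}.npy'); m=(P[...,2]>.057)&(P[...,2]<.1)&(np.hypot(P[...,0]-.646,P[...,1]-.171)<.024)
    m=m.astype(float)
    for a in range(-30,30,5):
        f=lambda q:((model(n,(q[0],q[1],np.radians(a)),x0,y0,w,h)-m)**2).sum()
        r=minimize(f,(.646,.171),method='Nelder-Mead',options=dict(initial_simplex=[(.646,.171),(.649,.171),(.646,.174)],xatol=1e-4))
        print(n,a,r.x.round(4),round(r.fun,2))
E
python3 fit.py
```

```text
top -30 [0.6461 0.1702] 17.16
top -25 [0.646  0.1703] 15.51
top -20 [0.6459 0.1703] 14.17
top -15 [0.646  0.1699] 11.81
top -10 [0.6462 0.1702] 9.57
top -5 [0.6462 0.1702] 6.81
top 0 [0.646  0.1703] 4.79
top 5 [0.646  0.1704] 5.79
top 10 [0.646  0.1705] 9.61
top 15 [0.6458 0.1704] 12.96
top 20 [0.6459 0.1705] 15.46
top 25 [0.6462 0.1702] 17.0Traceback (most recent call last):
  File "fit.py", line 18, in <module>
    r=minimize(f,(.646,.171),method='Nelder-Mead',options=dict(initial_simplex=[(.646,.171),(.649,.171),(.646,.174)],xatol=1e-4))
    res = _minimize_neldermead(fun, x0, args, callback, bounds=bounds,
                               **options)
    fxr = func(xr)
    fx = function(np.copy(x), *(wrapper_args + args))
  File "fit.py", line 17, in <lambda>
    f=lambda q:((model(n,(q[0],q[1],np.radians(a)),x0,y0,w,h)-m)**2).sum()
                 ~~~~~^^^^^^^^^^^^^^^^^^^^^^^^^^^^^^^^^^^^^^^
  File "fit.py", line 9, in model
    uv=((proj(n,P)-[x0,y0]+.5)*s).astype(np.float32)
         ~~~~^^^^^
  File "h.py", line 12, in proj
    K,D,e,M=cam(n); P=np.atleast_2d(P); pc=(P-e)@M
            ~~~^^^
  File "h.py", line 7, in cam
    c=bot.camera_model(n); return c['mtx'],np.array([c['k1'],0,0,0]),c['eye'],R.from_rotvec(c['orientation']).as_matrix()
ValueError: time passes only in moves, steps and waits
```

```bash
sed -i 's/^def cam(n):/_c={}\ndef cam(n):\n    if n not in _c: _c[n]=_cam(n)\n    return _c[n]\ndef _cam(n):/' h.py; sed -i "s/in(('top',215,195,45,45),/in(/;s/(('scene',318,275,52,45))/(('scene',318,275,52,45),)/" fit.py; python3 fit.py
```

```text
scene -30 [0.6464 0.1715] 17.09
scene -25 [0.6466 0.1713] 15.91
scene -20 [0.6463 0.1715] 13.71
scene -15 [0.6463 0.1715] 10.87
scene -10 [0.6461 0.1716] 7.98
scene -5 [0.6462 0.1716] 5.79
scene 0 [0.6461 0.1714] 5.97
scene 5 [0.6462 0.1715] 7.86
scene 10 [0.646  0.1713] 10.92
scene 15 [0.6466 0.1715] 14.49
scene 20 [0.6469 0.1713] 16.05
scene 25 [0.6466 0.1713] 17.17
```

```bash
cat > ring.py <<'E'
from h import *
from scipy.optimize import minimize
def wmodel(n,p,z,box,s=8):
    x0,y0,w,h=box; im=np.zeros((h*s,w*s),np.uint8); c,sn=np.cos(p[2]),np.sin(p[2]); M=np.array([[c,-sn],[sn,c]])
    t=np.linspace(0,2*np.pi,60)
    ring=.032*np.c_[np.cos(t),np.sin(t)]; th=np.linspace(np.pi/2,3*np.pi/2,20)
    hd=np.vstack([[-.02,-.011],[-.02,.011],np.c_[-.210+.011*np.cos(th),.011*np.sin(th)]])
    for B,za,zb in((ring,z-.008,z+.008),(hd,z-.006,z+.006)):
        P=np.vstack([np.c_[B@M.T+p[:2],np.full(len(B),q)] for q in(za,zb)])
        uv=((proj(n,P)-[x0,y0]+.5)*s).astype(np.float32)
        cv2.fillConvexPoly(im,np.round(cv2.convexHull(uv)).astype(np.int32),255)
    return cv2.resize(im,(w,h),interpolation=cv2.INTER_AREA)/255.
def fitw(n,f,p0,z,box,thr=105):
    x0,y0,w,h=box
    p=cv2.imread(f'pics/{f}.png',0)[y0:y0+h,x0:x0+w]
    m=(p>thr).astype(np.uint8)
    k,lab,st,_=cv2.connectedComponentsWithStats(m); m=(lab==1+np.argmax(st[1:,4])).astype(np.uint8)
    cn,_=cv2.findContours(m,0,1); cv2.drawContours(m,cn,-1,1,-1); m=m.astype(float)
    f=lambda q:((wmodel(n,q,z,box)-m)**2).sum()
    s0=np.array([p0]*4,float); s0[1,0]+=.004;s0[2,1]+=.004;s0[3,2]+=.05
    return minimize(f,p0,method='Nelder-Mead',options=dict(initial_simplex=s0,xatol=1e-4)),m.sum()
if __name__=='__main__':
    for thr in(115,135,155):
        for n,b in(('top',(340,212,50,125)),('scene',(255,185,100,65))):
            r,a=fitw(n,n+'0',(.6085,-.1296,.05),.008,b,thr); print(n,thr,r.x.round(4),round(r.fun,1),a)
E
python3 ring.py
```

```text
top 115 [ 0.6093 -0.1294  0.0499] 60.8 1392.0
scene 115 [ 0.6085 -0.1314  0.0601] 96.7 905.0
top 135 [ 0.6089 -0.1293  0.0535] 91.3 1326.0
scene 135 [ 0.6037 -0.1352  0.0401] 146.1 754.0
top 155 [ 0.6086 -0.1292  0.0522] 125.2 1280.0
scene 155 [ 0.6088 -0.1309  0.0735] 329.1 569.0
```

```bash
python3 - <<'E'
from h import *
P=[[0,0,0],[.166,.602,.23],[.166,.602,.4],[.6461,.1709,.05]]
print(proj('scene',P),proj('top',P))
E
```

```text
[[463.11029107 173.53952301]
 [671.01470156 248.18103243]
 [714.92693147 178.73118496]
 [343.10866912 297.58611295]] [[314.87040043 504.71710238]
 [ -8.19993818 455.37166161]
 [-72.59572606 481.64905081]
 [236.02909417 217.98597289]]
```

Call:
{"fn": "carry_out", "kwargs": {"targets": "0 0 0 0 -0.86 0.72 1;0 0 0 0 -0.86 0.72 1;0 0 0 0 -0.86 0.72 1;0 0 0 0 -0.86 0.72 1", "newtons": 60}}

```text
clock: 0.43
tool_pos: [0.2235, 0.4758, 0.23]
eef_rot: [0.211, 1.56, -0.217]
force: [-0.3, -0.6, 0.1]
gripper_width: 0.0852
```

Call:
{"fn": "carry_out", "kwargs": {"targets": "0 0 0 0 -0.86 0.72 1;0 0 0 0 -0.86 0.72 1;0 0 0 0 -0.86 0.72 1;0 0 0 0 -0.86 0.72 1"}}

```text
clock: 0.77
tool_pos: [0.2794, 0.3538, 0.2308]
eef_rot: [0.213, 1.559, -0.216]
force: [0.6, 1.2, 0.8]
gripper_width: 0.0857
```

Call:
{"fn": "carry_out", "kwargs": {"targets": "0 0 0 0 -0.86 0.72 1;0 0 0 0 -0.86 0.72 1;0 0 0 0 -0.86 0.72 1;0 0 0 0 -0.86 0.72 1"}}

```text
clock: 1.1
tool_pos: [0.3354, 0.2314, 0.2312]
eef_rot: [0.215, 1.559, -0.217]
force: [0.3, 0.4, -0.4]
gripper_width: 0.085
```

Call:
{"fn": "carry_out", "kwargs": {"targets": "0 0 0 0 -0.86 0.72 1;0 0 0 0 -0.86 0.72 1;0 0 0 0 -0.86 0.72 1;0 0 0 0 -0.86 0.72 1"}}

```text
clock: 1.43
tool_pos: [0.3912, 0.1087, 0.2313]
eef_rot: [0.215, 1.559, -0.217]
force: [-0.4, 0.6, 0.6]
gripper_width: 0.0852
```

Call:
{"fn": "carry_out", "kwargs": {"targets": "0 0 0 0 -0.86 0.72 1;0 0 0 0 -0.86 0.72 1;0 0 0 0 -0.86 0.72 1;0 0 0 0 -0.86 0.72 1"}}

```text
clock: 1.77
tool_pos: [0.447, -0.0135, 0.2312]
eef_rot: [0.214, 1.56, -0.216]
force: [0.1, 0.1, 0.6]
gripper_width: 0.0852
```

```bash
cat >> h.py <<'E'
def down(yaw):
    c,s=np.cos(yaw),np.sin(yaw); return np.array([[0,-s,c],[0,c,s],[-1,0,0]])
def rel(pos,yaw,base=None,p0=None):
    s=bot.get_state(); M0=R.from_rotvec(s['eef_rot']).as_matrix() if base is None else base
    p0=s['tool_pos'] if p0 is None else p0
    rv=R.from_matrix(M0.T@down(yaw)).as_rotvec()
    return np.r_[rv/(np.pi/2),M0.T@(np.array(pos)-p0)/.12].round(4)
def st():
    s=bot.get_state(); M=R.from_rotvec(s['eef_rot']).as_matrix()
    print('t',round(s['clock'],2),'pos',s['tool_pos'].round(4),'yaw',round(np.arctan2(M[1,2],M[0,2]),4),'tilt',M[:2,0].round(4),'F',s['force'].round(2),'T',s['ft_torque'].round(3),'w',round(s['gripper_width'],4),'q',s['qpos'].round(2)); return s
E
python3 - <<'E'
from h import *
st(); print(rel((.4989,-.135,.12),.051))
E
```

```text
t 1.77 pos [ 0.447  -0.0135  0.2312] yaw -0.2741 tilt [ 0.0002 -0.0013] F [0.11 0.14 0.62] T [ 0.037 -0.013 -0.005] w 0.0852 q [-0.2  -0.4   2.01 -0.    1.53 -1.49]
[-2.069e-01  2.000e-04  8.000e-04  9.280e-01 -8.561e-01  6.900e-01]
```

Call:
{"fn": "carry_out", "kwargs": {"targets": "-0.07 0 0 0.3 -0.28 0.23 1;-0.14 0 0 0.6 -0.56 0.46 1;-0.207 0 0 0.92 -0.856 0.69 1;-0.207 0 0 0.92 -0.856 0.69 1;-0.207 0 0 0.92 -0.856 0.69 1;-0.207 0 0 0.92 -0.856 0.69 1;-0.207 0 0 0.92 -0.856 0.69 1"}}

```text
clock: 2.35
tool_pos: [0.498, -0.1302, 0.1208]
eef_rot: [-0.043, 1.571, 0.045]
force: [0.4, -0.3, -0.2]
gripper_width: 0.0854
```

```bash
python3 - <<'E'
from h import *
st(); print(rel((.4989,-.135,.02),.051))
E
```

```text
t 2.35 pos [ 0.498  -0.1302  0.1208] yaw 0.0555 tilt [-0.0007  0.0011] F [ 0.42 -0.31 -0.17] T [0.008 0.009 0.02 ] w 0.0854 q [-0.4  -0.12  1.97  0.    1.29 -2.03]
[ 2.900e-03 -4.000e-04 -8.000e-04  8.403e-01 -4.160e-02  5.500e-03]
```

Call:
{"fn": "carry_out", "kwargs": {"targets": "0.003 0 0 0.3 -0.04 0.005 1;0.003 0 0 0.6 -0.04 0.005 1;0.003 0 0 0.8 -0.04 0.005 1;0.003 0 0 0.8 -0.04 0.005 1;0.003 0 0 0.8 -0.04 0.005 1"}}

```text
clock: 2.77
tool_pos: [0.4987, -0.1345, 0.0256]
eef_rot: [-0.041, 1.571, 0.041]
force: [0.2, 0.7, 0.1]
gripper_width: 0.0858
```

```bash
python3 - <<'E'
from h import *
st(); print(rel((.4989,-.135,.003),.051)); snap('scene','s2')
p=cv2.imread('pics/s2.png'); cv2.imwrite('pics/s2c.png',cv2.resize(p[150:270,240:400],None,fx=5,fy=5,interpolation=cv2.INTER_CUBIC))
E
```

```text
t 2.77 pos [ 0.4987 -0.1345  0.0256] yaw 0.0524 tilt [-0.0002  0.0005] F [0.23 0.75 0.09] T [-0.06   0.005 -0.046] w 0.0858 q [-0.41  0.02  2.01  0.    1.11 -2.03]
[ 9.00e-04 -1.00e-04 -3.00e-04  1.88e-01 -4.20e-03  1.10e-03]
```

View pics/s2c.png

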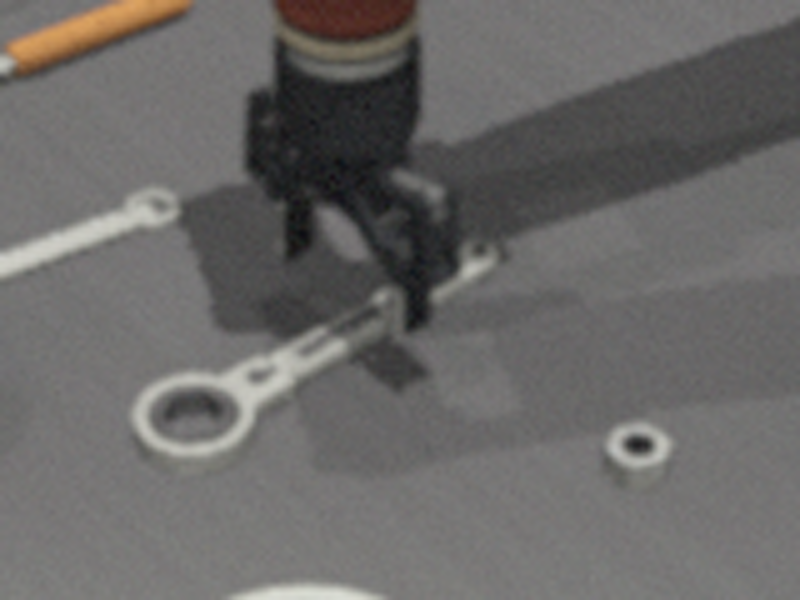

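The fingers straddle the handle with jaws across it, and nothing else is near. I'll descend and close.

Call:
{"fn": "carry_out", "kwargs": {"targets": "0 0 0 0.1 0 0 1;0 0 0 0.18 0 0 1;0 0 0 0.18 0 0 0;0 0 0 0.18 0 0 -0.5;0 0 0 0.18 0 0 -0.8;0 0 0 0.18 0 0 -1;0 0 0 0.18 0 0 -1;0 0 0 0.18 0 0 -1;0 0 0 0.18 0 0 -1;0 0 0 0.18 0 0 -1", "newtons": 80}}

```text
clock: 3.65
tool_pos: [0.4991, -0.1362, 0.0041]
eef_rot: [-0.04, 1.57, 0.039]
force: [-2.7, 0.2, 6.5]
gripper_width: 0.0198
```

```bash
python3 - <<'E'
from h import *
st()
E
```

```text
t 3.65 pos [ 0.4991 -0.1362  0.0041] yaw 0.0506 tilt [ 0.0005 -0.0005] F [-2.67  0.16  6.54] T [ 0.075  0.414 -0.093] w 0.0198 q [-0.41  0.06  2.02 -0.    1.06 -2.03]
```

Call:
{"fn": "carry_out", "kwargs": {"targets": "0 0 0 -0.1 0 0 -1;0 0 0 -0.35 0 0 -1;0 0 0 -0.65 0 0 -1;0 0 0 -0.9 0 0 -1;0 0 0 -0.9 0 0 -1;0 0 0 -0.9 0 0 -1;0 0 0 -0.9 0 0 -1"}}

```text
clock: 4.23
tool_pos: [0.4969, -0.1352, 0.1091]
eef_rot: [-0.039, 1.574, 0.041]
force: [0.2, -0.0, -4.9]
gripper_width: 0.0196
```

```bash
python3 - <<'E'
from h import *
st(); snap('scene','s3')
p=cv2.imread('pics/s3.png'); cv2.imwrite('pics/s3c.png',cv2.resize(p[120:270,220:400],None,fx=4.4,fy=4,interpolation=cv2.INTER_CUBIC))
E
```

```text
t 4.23 pos [ 0.4969 -0.1352  0.1091] yaw 0.0507 tilt [-0.004   0.0016] F [ 0.23 -0.02 -4.86] T [0.033 0.396 0.007] w 0.0196 q [-0.41 -0.1   1.97 -0.    1.27 -2.03]
```

View pics/s3c.png

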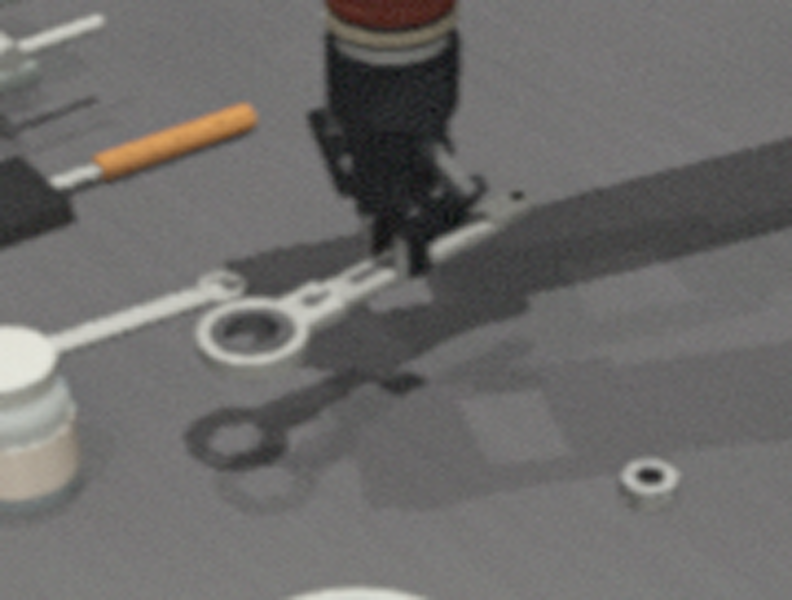

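```bash
python3 - <<'E'
from h import *
print(rel((.510,-.033,.125),.0)); 
E
```

```text
[ 0.0323 -0.0035 -0.0016 -0.139   0.8431  0.1553]
```

Call:
{"fn": "carry_out", "kwargs": {"targets": "0.015 0 0 -0.07 0.28 0.05 -1;0.032 0 0 -0.14 0.56 0.1 -1;0.032 0 0 -0.14 0.84 0.155 -1;0.032 0 0 -0.14 0.84 0.155 -1;0.032 0 0 -0.14 0.84 0.155 -1"}}

```text
clock: 4.7
tool_pos: [0.5103, -0.0325, 0.1251]
eef_rot: [-0.002, 1.576, 0.004]
force: [0.4, -1.0, -5.6]
gripper_width: 0.0194
```

Call:
{"fn": "carry_out", "kwargs": {"targets": "0 0 0 0 0.28 0.03 -1;0 0 0 0 0.56 0.06 -1;0 0 0 0 0.85 0.1 -1;0 0 0 0 0.85 0.1 -1;0 0 0 0 0.85 0.1 -1"}}

```text
clock: 5.12
tool_pos: [0.5228, 0.0682, 0.1258]
eef_rot: [-0.002, 1.575, 0.002]
force: [-0.3, -0.6, -5.0]
gripper_width: 0.0192
```

```bash
python3 - <<'E'
from h import *
st();print(rel((.5361,.171,.125),.0)); 
E
```

```text
t 5.12 pos [0.5228 0.0682 0.1258] yaw 0.0025 tilt [-0.0043 -0.0004] F [-0.34 -0.58 -5.03] T [-0.04   0.316 -0.069] w 0.0192 q [-0.01 -0.09  1.93 -0.    1.3  -1.58]
[ 1.600e-03 -2.700e-03  3.000e-04  5.900e-03  8.564e-01  1.130e-01]
```

```bash
python3 - <<'E'
from h import *
snap('top','t4');snap('scene','s4');s=st()
c=s['tool_pos']; P=[[c[0]+.11,c[1],.13],[c[0]-.11,c[1],.13]]
for n in('top','scene'): print(proj(n,P))
t=cv2.imread('pics/t4.png'); u=cv2.imread('pics/s4.png')
cv2.imwrite('pics/m4.png',np.hstack([cv2.resize(t[170:350,200:350],None,fx=2.6,fy=2.6,interpolation=2),cv2.resize(u[130:310,260:410],None,fx=2.6,fy=2.6,interpolation=2)]))
E
```

```text
t 5.22 pos [0.5231 0.0667 0.1264] yaw -0.0003 tilt [-0.0033 -0.0006] F [-0.57  0.2  -4.75] T [-0.008  0.359 -0.036] w 0.0193 q [-0.01 -0.09  1.93 -0.    1.3  -1.58]
[[279.17778029 215.64238492]
 [280.01138819 318.87214922]]
[[317.98442372 244.24335193]
 [387.38076156 205.01791455]]
```

View pics/m4.png

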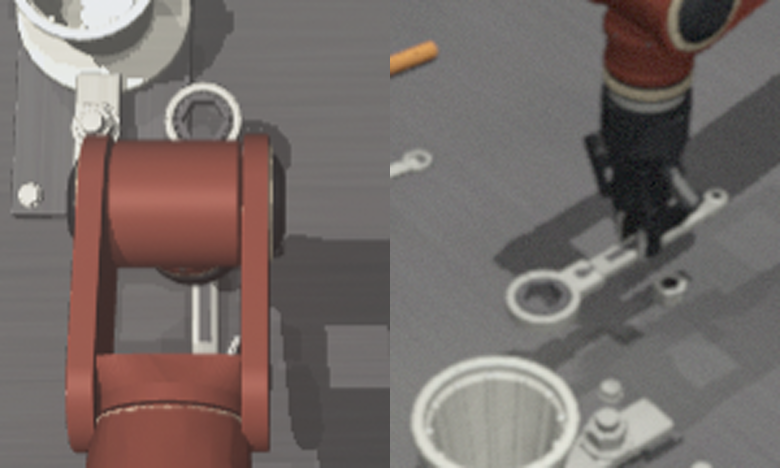

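```bash
cat > rfit.py <<'E'
from h import *
import sys
from scipy.optimize import minimize
def rfit(tag,c0,thr=(140,120),boxes=None,z=None):
    t=np.linspace(0,2*np.pi,60); A={}
    for n,th in zip(('top','scene'),thr):
        p=cv2.imread(f'pics/{n[0]}{tag}.png',0)
        uv=proj(n,[c0])[0]; x0,y0=(uv-22).astype(int); w=h=44
        A[n]=(cv2.resize(p[y0:y0+h,x0:x0+w],None,fx=8,fy=8,interpolation=2),x0,y0)
    def cost(q,n):
        # radial profile contrast: mean inside annulus 25-31 minus mean outside 33-37
        im,x0,y0=A[n]; v=0
        for r,s,dz in((.029,1,.008),(.027,1,.008),(.031,1,.008),(.0335,-1,.008),(.035,-1,.008),(.037,-1,.008)):
            a=t if n=='top' else t
            a=a[np.abs(np.angle(np.exp(1j*(a-np.pi))))>.7]
            if n=='scene': a=a[np.cos(a-np.pi/4)<.2] if s<0 else a
            P=np.c_[q[0]+r*np.cos(a),q[1]+r*np.sin(a),np.full(len(a),q[2]+dz)]
            m=((proj(n,P)-[x0,y0]+.5)*8-.5).astype(np.float32)
            v-=s*cv2.remap(im,m[None,:,0],m[None,:,1],1).mean()
        return v
    out=[]
    for n in('top','scene'):
        s0=np.array([c0[:2]]*3); s0[1,0]+=.004; s0[2,1]+=.004
        r=minimize(lambda q:cost((q[0],q[1],c0[2]),n),c0[:2],method='Nelder-Mead',options=dict(initial_simplex=s0,xatol=1e-4)); out.append((n,r.x.round(4),round(r.fun)))
    return out
if __name__=='__main__':
    print(rfit('op0' if 0 else '_0',(.6088,-.1294,.008)))
    for z in(.126,.130,.134): print(z,rfit('4',(.633,.067,z)))
E
cp pics/top0.png pics/t_0.png; cp pics/scene0.png pics/s_0.png; python3 rfit.py
```

```text
[('top', array([ 0.6079, -0.1289]), -264), ('scene', array([ 0.6082, -0.1302]), -156)]
0.126 [('top', array([0.6323, 0.07  ]), -260), ('scene', array([0.6321, 0.0672]), -224)]
0.13 [('top', array([0.6313, 0.0698]), -258), ('scene', array([0.6349, 0.0707]), -227)]
0.134 [('top', array([0.6303, 0.0696]), -255), ('scene', array([0.6375, 0.074 ]), -228)]
```

```bash
python3 - <<'E'
from h import *
t=cv2.imread('pics/t4.png',0)
for y in (290,294,298,302): 
    r=t[y,262:296].astype(int); 
    m=np.where(r>140)[0]+262; print(y,m)
    if len(m): print(unproj('top',((m[0]+m[-1])/2,y),.134))
    print(list(r))
E
```

```text
290 [274 275 276 281 282]
[0.47318431 0.07022537 0.134     ]
[np.int64(113), np.int64(112), np.int64(112), np.int64(113), np.int64(113), np.int64(112), np.int64(112), np.int64(112), np.int64(110), np.int64(101), np.int64(100), np.int64(113), np.int64(199), np.int64(217), np.int64(164), np.int64(115), np.int64(115), np.int64(114), np.int64(113), np.int64(167), np.int64(181), np.int64(138), np.int64(86), np.int64(94), np.int64(93), np.int64(96), np.int64(105), np.int64(105), np.int64(105), np.int64(103), np.int64(93), np.int64(108), np.int64(108), np.int64(108)]
294 [274 275 276 281 282]
[0.46481282 0.07029096 0.134     ]
[np.int64(115), np.int64(115), np.int64(115), np.int64(115), np.int64(115), np.int64(114), np.int64(110), np.int64(108), np.int64(106), np.int64(96), np.int64(94), np.int64(114), np.int64(209), np.int64(217), np.int64(164), np.int64(115), np.int64(116), np.int64(115), np.int64(113), np.int64(167), np.int64(182), np.int64(140), np.int64(82), np.int64(96), np.int64(96), np.int64(97), np.int64(107), np.int64(108), np.int64(107), np.int64(105), np.int64(95), np.int64(108)
[... 485 characters left out ...]
int64(106), np.int64(106), np.int64(106), np.int64(104), np.int64(95), np.int64(108), np.int64(108), np.int64(108)]
302 [274 275 276 277 278 279 280 281 282 289 290 291]
[0.44797098 0.06101267 0.134     ]
[np.int64(94), np.int64(94), np.int64(93), np.int64(94), np.int64(94), np.int64(94), np.int64(94), np.int64(94), np.int64(93), np.int64(93), np.int64(93), np.int64(104), np.int64(188), np.int64(209), np.int64(196), np.int64(188), np.int64(182), np.int64(182), np.int64(177), np.int64(181), np.int64(182), np.int64(140), np.int64(81), np.int64(93), np.int64(94), np.int64(102), np.int64(117), np.int64(206), np.int64(190), np.int64(149), np.int64(77), np.int64(109), np.int64(108), np.int64(107)]
```

```bash
python3 - <<'E'
from h import *
st();print(rel((.537,.169,.095),.0)); 
E
```

```text
t 5.22 pos [0.5231 0.0667 0.1264] yaw -0.0003 tilt [-0.0033 -0.0006] F [-0.57  0.2  -4.75] T [-0.008  0.359 -0.036] w 0.0193 q [-0.01 -0.09  1.93 -0.    1.3  -1.58]
[-2.000e-04 -2.100e-03  4.000e-04  2.605e-01  8.524e-01  1.162e-01]
```

Call:
{"fn": "carry_out", "kwargs": {"targets": "0 0 0 0 0.28 0.04 -1;0 0 0 0 0.56 0.08 -1;0 0 0 0 0.852 0.116 -1;0 0 0 0.1 0.852 0.116 -1;0 0 0 0.2 0.852 0.116 -1;0 0 0 0.26 0.852 0.116 -1;0 0 0 0.26 0.852 0.116 -1;0 0 0 0.26 0.852 0.116 -1"}}

```text
clock: 5.88
tool_pos: [0.537, 0.1682, 0.0953]
eef_rot: [0.001, 1.574, -0.002]
force: [1.0, -0.2, -6.1]
gripper_width: 0.0194
```

```bash
python3 - <<'E'
from h import *
snap('top','t5');snap('scene','s5');s=st()
t=cv2.imread('pics/t5.png'); u=cv2.imread('pics/s5.png')
cv2.imwrite('pics/m5.png',np.hstack([cv2.resize(t[190:250,205:265],None,fx=6.5,fy=6.5,interpolation=2),cv2.resize(u[255:315,315:375],None,fx=6.5,fy=6.5,interpolation=2)]))
E
cat > rf.py <<'E'
from rfit import *
import sys
x,y,z=map(float,sys.argv[2:5])
for dz in(-.004,0,.004): print(z+dz,rfit(sys.argv[1],(x,y,z+dz)))
E
python3 rf.py 5 .6461 .171 .097
```

```text
t 5.98 pos [0.5384 0.1689 0.0972] yaw -0.0013 tilt [ 0.0004 -0.    ] F [ 0.98  0.59 -5.32] T [-0.027  0.303  0.036] w 0.0191 q [ 0.17  0.03  1.87 -0.    1.24 -1.4 ]
0.093 [('top', array([0.6473, 0.1701]), -167), ('scene', array([0.645 , 0.1664]), -143)]
0.097 [('top', array([0.6462, 0.1696]), -165), ('scene', array([0.6472, 0.1692]), -144)]
0.101 [('top', array([0.6452, 0.169 ]), -164), ('scene', array([0.65  , 0.1716]), -146)]
```

View pics/m5.png

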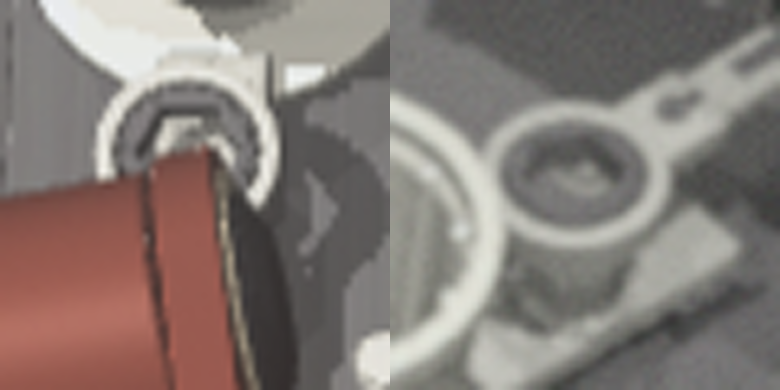

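Call:
{"fn": "carry_out", "kwargs": {"targets": "0 0 0 0.08 0.011 -0.006 -1;0 0 0 0.16 0.011 -0.006 -1;0 0 0 0.16 0.011 -0.006 -1;0 0 0 0.16 0.011 -0.006 -1"}}

```text
clock: 6.32
tool_pos: [0.5362, 0.171, 0.0762]
eef_rot: [-0.001, 1.574, -0.0]
force: [0.1, 0.3, -5.6]
gripper_width: 0.0194
```

```bash
python3 - <<'E'
from h import *
snap('top','t6');snap('scene','s6');s=st()
t=cv2.imread('pics/t6.png'); u=cv2.imread('pics/s6.png')
cv2.imwrite('pics/m6.png',np.hstack([cv2.resize(t[190:250,205:265],None,fx=6.5,fy=6.5,interpolation=2),cv2.resize(u[255:315,315:375],None,fx=6.5,fy=6.5,interpolation=2)]))
E
python3 rf.py 6 .6461 .171 .079
```

```text
t 6.42 pos [0.5373 0.1713 0.0776] yaw 0.0005 tilt [-0.0001 -0.0001] F [ 0.2   0.29 -4.69] T [-0.004  0.281  0.045] w 0.0193 q [ 0.18  0.05  1.88 -0.    1.21 -1.39]
0.075 [('top', array([0.6458, 0.1729]), -178), ('scene', array([0.6455, 0.1697]), -101)]
0.079 [('top', array([0.6449, 0.1724]), -176), ('scene', array([0.6477, 0.1722]), -104)]
0.083 [('top', array([0.6441, 0.1718]), -174), ('scene', array([0.6503, 0.1747]), -105)]
```

View pics/m6.png

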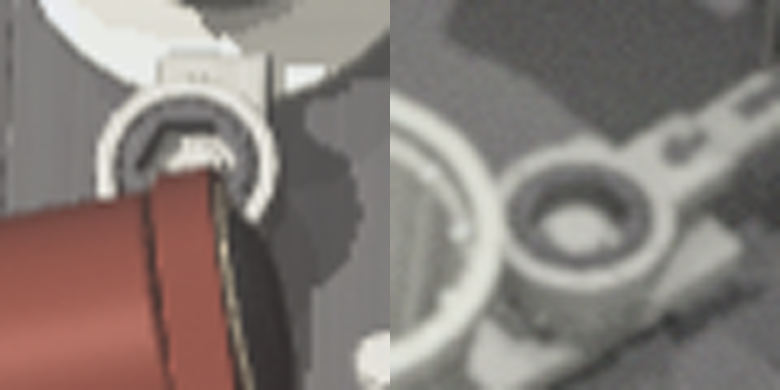

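Call:
{"fn": "carry_out", "kwargs": {"targets": "0 0 0 0.02 -0.005 0 -1;0 0 0 0.04 -0.005 0 -1;0 0 0 0.06 -0.005 0 -1;0 0 0 0.08 -0.005 0 -1;0 0 0 0.08 -0.005 0 -1"}}

```text
clock: 6.83
tool_pos: [0.5372, 0.1704, 0.068]
eef_rot: [-0.001, 1.571, -0.0]
force: [-2.5, -2.1, -2.3]
gripper_width: 0.0193
```

```bash
python3 - <<'E'
from h import *
st()
E
```

```text
t 6.83 pos [0.5372 0.1704 0.068 ] yaw 0.0002 tilt [-0.0004 -0.0006] F [-2.47 -2.1  -2.32] T [-0.264  0.354 -0.162] w 0.0193 q [ 0.18  0.07  1.89 -0.    1.19 -1.4 ]
```

Call:
{"fn": "carry_out", "kwargs": {"targets": "0 0 0 0.02 -0.004 -0.004 -1;0 0 0 0.04 -0.004 -0.004 -1;0 0 0 0.06 -0.004 -0.004 -1;0 0 0 0.06 -0.004 -0.004 -1"}}

```text
clock: 7.17
tool_pos: [0.5372, 0.1703, 0.062]
eef_rot: [-0.0, 1.57, 0.0]
force: [-7.9, -1.4, 7.5]
gripper_width: 0.0193
```

```bash
python3 - <<'E'
from h import *
st();snap('scene','s7');u=cv2.imread('pics/s7.png')
cv2.imwrite('pics/m7.png',cv2.resize(u[245:325,310:400],None,fx=7,fy=7,interpolation=2))
E
```

```text
t 7.17 pos [0.5372 0.1703 0.062 ] yaw 0.0004 tilt [0.0007 0.0001] F [-7.92 -1.37  7.52] T [-0.329  0.536 -0.144] w 0.0193 q [ 0.17  0.07  1.89 -0.    1.18 -1.4 ]
```

View pics/m7.png

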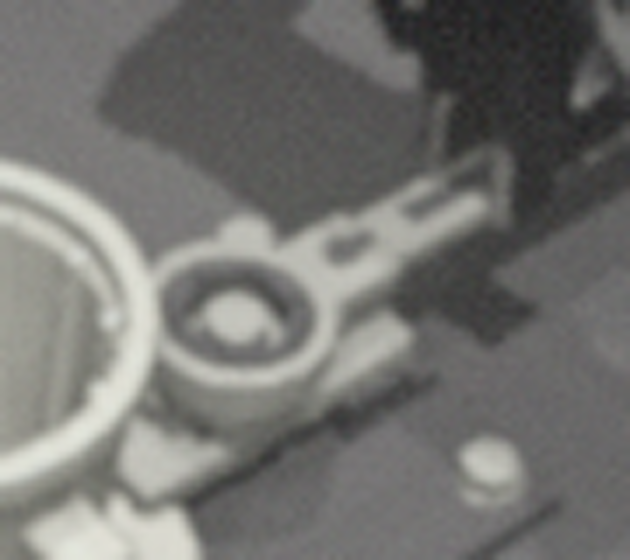

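```bash
python3 - <<'E'
from h import *
snap('top','t7');
t=cv2.imread('pics/t7.png')
cv2.imwrite('pics/m7t.png',cv2.resize(t[190:250,205:265],None,fx=8,fy=8,interpolation=2))
d=bot.snapshot('scene')[1]; K,D,e,M=cam('scene')
ys,xs=np.mgrid[270:312,325:400]
q=cv2.undistortPoints(np.stack([xs.ravel(),ys.ravel()],1).astype(float)[:,None],K,D)[:,0]
P=e+(np.c_[q,np.ones(len(q))]*d[270:312,325:400].reshape(-1,1))@M.T
r=np.hypot(P[:,0]-.6461,P[:,1]-.1709)
m=(r<.031)&(r>.024)&(P[:,2]>.05)&(P[:,2]<.1)
A=np.c_[P[m,:2]-[.6461,.1709],np.ones(m.sum())]
print(m.sum(),np.linalg.lstsq(A,P[m,2],rcond=None)[0],np.median(P[m,2]))
m2=(abs(P[:,1]-.1709)<.011)&(P[:,0]<.61)&(P[:,0]>.55)&(P[:,2]>.05)
for a in np.arange(.55,.61,.01):
  k=m2&(P[:,0]>=a)&(P[:,0]<a+.01); print(a,k.sum(),np.median(P[k,2]) if k.any() else 0)
E
python3 rf.py 7 .6461 .171 .064
```

```text
160 [ 0.02182883 -0.00253796  0.07880128] 0.07937908917678305
0.55 31 0.07172468520386432
0.56 27 0.07235811194205666
0.5700000000000001 29 0.07358123800413197
0.5800000000000001 25 0.07338790140738194
0.5900000000000001 28 0.07636322283665586
0.6000000000000001 35 0.07682598380142736
0.06 [('top', array([0.6489, 0.1732]), -204), ('scene', array([0.6421, 0.1303]), -284)]
0.064 [('top', array([0.6479, 0.1727]), -203), ('scene', array([0.6516, 0.1438]), -183)]
0.068 [('top', array([0.647 , 0.1721]), -201), ('scene', array([0.6539, 0.1466]), -183)]
```

View pics/m7t.png

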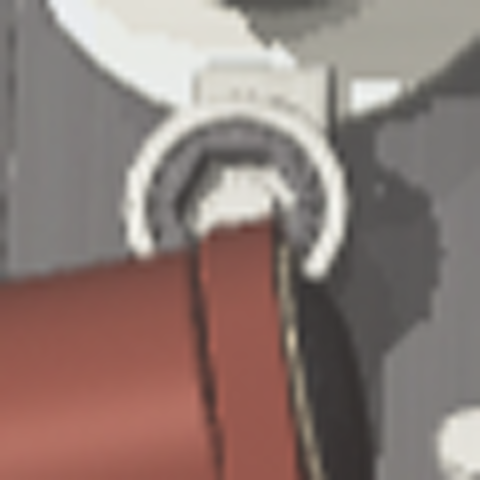

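Call:
{"fn": "carry_out", "kwargs": {"targets": "0 0 0 -0.05 0 0 -1;0 0 0 -0.05 -0.011 -0.011 -1;0 0 0 -0.03 -0.011 -0.011 -1;0 0 0 -0.01 -0.011 -0.011 -1;0 0 0 0 -0.011 -0.011 -1;0 0 0 0 -0.011 -0.011 -1"}}

```text
clock: 7.82
tool_pos: [0.5351, 0.1687, 0.0597]
eef_rot: [-0.0, 1.572, 0.0]
force: [0.4, -0.3, -5.0]
gripper_width: 0.0194
```

```bash
python3 - <<'E'
from h import *
st()
E
```

```text
t 7.82 pos [0.5351 0.1687 0.0597] yaw 0.0003 tilt [-0.0009 -0.0002] F [ 0.42 -0.26 -4.97] T [ 0.027  0.116 -0.004] w 0.0194 q [ 0.17  0.07  1.9  -0.    1.17 -1.4 ]
```

Call:
{"fn": "carry_out", "kwargs": {"targets": "0 0 0 0.015 0 0 -1;0 0 0 0.03 0 0 -1;0 0 0 0.03 0 0 -1"}}

```text
clock: 8.07
tool_pos: [0.5352, 0.1688, 0.0566]
eef_rot: [-0.0, 1.572, 0.0]
force: [2.0, -0.3, -5.4]
gripper_width: 0.0194
```

```bash
cat > tilt.py <<'E'
from h import *
import sys
def tilt(tag):
    _,d=snap('scene',tag); K,D,e,M=cam('scene')
    s=st()
    ys,xs=np.mgrid[250:330,300:430]
    q=cv2.undistortPoints(np.stack([xs.ravel(),ys.ravel()],1).astype(float)[:,None],K,D)[:,0]
    P=e+(np.c_[q,np.ones(len(q))]*d[250:330,300:430].reshape(-1,1))@M.T
    r=np.hypot(P[:,0]-.6461,P[:,1]-.1709)
    m=(r<.031)&(r>.024)&(P[:,2]>.05)&(P[:,2]<.1)
    print('ring top z',m.sum(),np.median(P[m,2]).round(4))
    c=np.array([.6461,.1709]); g=s['tool_pos'][:2]-c; g/=np.linalg.norm(g)
    u=(P[:,:2]-c)@g; v=(P[:,:2]-c)@np.array([-g[1],g[0]])
    for a in np.arange(.035,.11,.015):
      k=(abs(v)<.009)&(u>=a)&(u<a+.015)&(P[:,2]>.05)&(P[:,2]<.1); print(a.round(3),k.sum(),np.median(P[k,2]).round(4) if k.any() else 0)
if __name__=='__main__': tilt(sys.argv[1])
E
python3 tilt.py s8
```

```text
t 8.12 pos [0.5352 0.1688 0.0568] yaw 0.0004 tilt [-0.0008 -0.0001] F [ 1.54 -0.15 -5.27] T [ 0.044  0.24  -0.036] w 0.0191 q [ 0.17  0.08  1.9  -0.    1.17 -1.4 ]
ring top z 211 0.0638
0.035 44 0.0656
0.05 37 0.0652
0.065 32 0.0642
0.08 39 0.0646
0.095 53 0.0662
```

Call:
{"fn": "carry_out", "kwargs": {"targets": "0 0 0 0.01 0 0 -1;0 0 0 0.02 0 0 -1;0 0 0 0.02 0 0 -1"}}

```text
clock: 8.37
tool_pos: [0.5352, 0.1689, 0.0546]
eef_rot: [-0.0, 1.571, 0.0]
force: [0.3, -0.3, -3.9]
gripper_width: 0.0193
```

```bash
python3 tilt.py s9; python3 - <<'E'
from h import *
u=cv2.imread('pics/s9.png')
cv2.imwrite('pics/m9.png',cv2.resize(u[245:325,310:400],None,fx=7,fy=7,interpolation=2))
E
```

```text
t 8.42 pos [0.5352 0.1688 0.0547] yaw 0.0004 tilt [-0.0006 -0.0001] F [-0.13  0.14 -4.04] T [-0.029  0.345 -0.059] w 0.0194 q [ 0.17  0.08  1.9   0.    1.17 -1.4 ]
ring top z 201 0.0627
0.035 39 0.0635
0.05 32 0.0635
0.065 35 0.0622
0.08 35 0.0626
0.095 61 0.0655
```

View pics/m9.png

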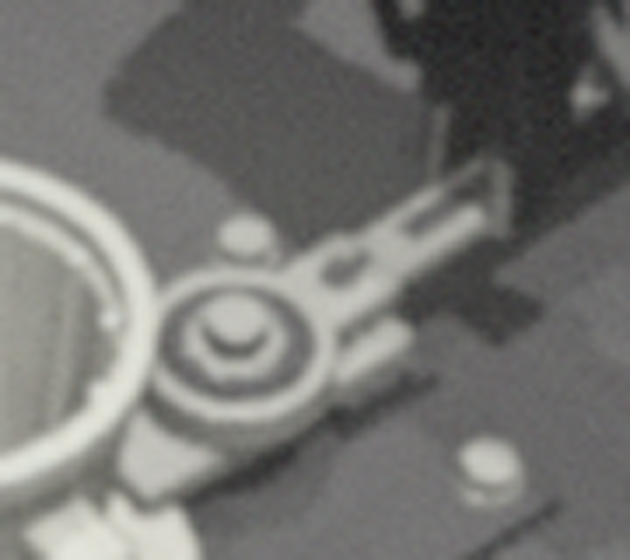

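```bash
cat > arc.py <<'E'
import sys,numpy as np
tot=float(sys.argv[1]);n=int(sys.argv[2]);pad=int(sys.argv[3]) if len(sys.argv)>3 else 0; dx=float(sys.argv[4]) if len(sys.argv)>4 else 0
L=.109; r=[]
for i in list(range(1,n+1))+[n]*pad:
    d=tot*i/n
    r.append(f"{-d/(np.pi/2):.3f} 0 0 {dx/.12:.3f} {-L*np.sin(d)/.12:.3f} {L*(1-np.cos(d))/.12:.3f} -1")
print(';'.join(r))
E
python3 arc.py 0.6 9 2
```

```text
-0.042 0 0 0.000 -0.061 0.002 -1;-0.085 0 0 0.000 -0.121 0.008 -1;-0.127 0 0 0.000 -0.180 0.018 -1;-0.170 0 0 0.000 -0.239 0.032 -1;-0.212 0 0 0.000 -0.297 0.050 -1;-0.255 0 0 0.000 -0.354 0.072 -1;-0.297 0 0 0.000 -0.409 0.097 -1;-0.340 0 0 0.000 -0.462 0.126 -1;-0.382 0 0 0.000 -0.513 0.159 -1;-0.382 0 0 0.000 -0.513 0.159 -1;-0.382 0 0 0.000 -0.513 0.159 -1
```

Call:
{"fn": "carry_out", "kwargs": {"targets": "-0.042 0 0 0.000 -0.061 0.002 -1;-0.085 0 0 0.000 -0.121 0.008 -1;-0.127 0 0 0.000 -0.180 0.018 -1;-0.170 0 0 0.000 -0.239 0.032 -1;-0.212 0 0 0.000 -0.297 0.050 -1;-0.255 0 0 0.000 -0.354 0.072 -1;-0.297 0 0 0.000 -0.409 0.097 -1;-0.340 0 0 0.000 -0.462 0.126 -1;-0.382 0 0 0.000 -0.513 0.159 -1;-0.382 0 0 0.000 -0.513 0.159 -1;-0.382 0 0 0.000 -0.513 0.159 -1"}}

```text
clock: 9.33
tool_pos: [0.5548, 0.1071, 0.055]
eef_rot: [-0.469, 1.519, 0.468]
force: [1.3, -1.1, -5.0]
gripper_width: 0.0194
```

```bash
cat > tq.py <<'E'
from h import *
def tq():
    s=st(); M=R.from_rotvec(s['eef_rot']).as_matrix(); yaw=np.arctan2(M[1,2],M[0,2])
    r=-.109*np.array([np.cos(yaw),np.sin(yaw)]); F=s['force']; 
    c=s['tool_pos'][:2]-r
    fx=F[:2]@np.array([np.cos(yaw),np.sin(yaw)]); fy=F[:2]@np.array([-np.sin(yaw),np.cos(yaw)])
    rz=r[0]*F[1]-r[1]*F[0]
    print('centre',c.round(4),'F along',fx.round(2),'lateral',fy.round(2),'r x F',rz.round(3),'+T',(rz+s['ft_torque'][2]).round(3))
if __name__=='__main__': tq()
E
python3 tq.py
```

```text
t 9.33 pos [0.5548 0.1071 0.055 ] yaw 0.598 tilt [ 0.0005 -0.0002] F [ 1.34 -1.12 -5.05] T [-0.298  0.073 -0.094] w 0.0194 q [ 0.06  0.09  1.89 -0.    1.17 -2.11]
centre [0.6449 0.1684] F along 0.48 lateral -1.68 r x F 0.183 +T 0.09
```

```bash
python3 arc.py 0.5 8 1;  python3 arc.py -0.6 8 2
```

```text
-0.040 0 0 0.000 -0.057 0.002 -1;-0.080 0 0 0.000 -0.113 0.007 -1;-0.119 0 0 0.000 -0.169 0.016 -1;-0.159 0 0 0.000 -0.225 0.028 -1;-0.199 0 0 0.000 -0.279 0.044 -1;-0.239 0 0 0.000 -0.333 0.063 -1;-0.279 0 0 0.000 -0.385 0.086 -1;-0.318 0 0 0.000 -0.435 0.111 -1;-0.318 0 0 0.000 -0.435 0.111 -1
0.048 0 0 0.000 0.068 0.003 -1;0.095 0 0 0.000 0.136 0.010 -1;0.143 0 0 0.000 0.203 0.023 -1;0.191 0 0 0.000 0.268 0.041 -1;0.239 0 0 0.000 0.333 0.063 -1;0.286 0 0 0.000 0.395 0.090 -1;0.334 0 0 0.000 0.455 0.122 -1;0.382 0 0 0.000 0.513 0.159 -1;0.382 0 0 0.000 0.513 0.159 -1;0.382 0 0 0.000 0.513 0.159 -1
```

Call:
{"fn": "carry_out", "kwargs": {"targets": "-0.040 0 0 0.000 -0.057 0.002 -1;-0.080 0 0 0.000 -0.113 0.007 -1;-0.119 0 0 0.000 -0.169 0.016 -1;-0.159 0 0 0.000 -0.225 0.028 -1;-0.199 0 0 0.000 -0.279 0.044 -1;-0.239 0 0 0.000 -0.333 0.063 -1;-0.279 0 0 0.000 -0.385 0.086 -1;-0.318 0 0 0.000 -0.435 0.111 -1;-0.318 0 0 0.000 -0.435 0.111 -1"}}

```text
clock: 10.08
tool_pos: [0.5958, 0.0709, 0.0551]
eef_rot: [-0.857, 1.396, 0.854]
force: [-0.8, -2.7, -6.1]
gripper_width: 0.0197
```

```bash
python3 tq.py; python3 - <<'E'
from h import *
snap('scene','s10')
snap('top','t10')
a=cv2.imread('pics/s10.png')[225:345,300:440];b=cv2.imread('pics/t10.png')[180:300,200:320]
cv2.imwrite('pics/m10.png',np.hstack([cv2.resize(x,None,fx=3,fy=3,interpolation=2) for x in(a,b)]))
E
```

```text
t 10.08 pos [0.5958 0.0709 0.0551] yaw 1.0991 tilt [ 0.0006 -0.0016] F [-0.8  -2.72 -6.11] T [-0.757  0.144 -0.157] w 0.0197 q [-0.    0.16  1.8  -0.    1.17 -2.67]
centre [0.6453 0.168 ] F along -2.79 lateral -0.52 r x F 0.057 +T -0.1
```

View pics/m10.png

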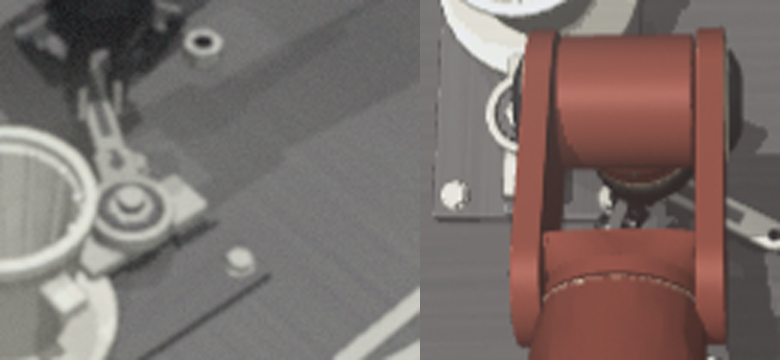

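Call:
{"fn": "carry_out", "kwargs": {"targets": "0.048 0 0 0.000 0.068 -0.002 -1;0.095 0 0 0.000 0.136 0.005 -1;0.143 0 0 0.000 0.203 0.018 -1;0.191 0 0 0.000 0.268 0.036 -1;0.239 0 0 0.000 0.333 0.058 -1;0.286 0 0 0.000 0.395 0.085 -1;0.334 0 0 0.000 0.455 0.117 -1;0.382 0 0 0.000 0.513 0.154 -1;0.382 0 0 0.000 0.513 0.154 -1"}}

```text
clock: 10.93
tool_pos: [0.5488, 0.1171, 0.0554]
eef_rot: [-0.391, 1.533, 0.39]
force: [4.2, -4.9, -6.3]
gripper_width: 0.0191
```

```bash
python3 tq.py
```

```text
t 10.93 pos [0.5488 0.1171 0.0554] yaw 0.4982 tilt [ 0.0027 -0.0003] F [ 4.16 -4.93 -6.29] T [-0.771 -0.376 -0.311] w 0.0191 q [ 0.08  0.08  1.9  -0.    1.16 -1.99]
centre [0.6445 0.1692] F along 1.3 lateral -6.31 r x F 0.688 +T 0.377
```

Call:
{"fn": "carry_out", "kwargs": {"targets": "0.048 0 0 0.000 0.068 0.003 -1;0.095 0 0 0.000 0.136 0.010 -1;0.143 0 0 0.000 0.203 0.023 -1;0.191 0 0 0.000 0.268 0.041 -1;0.239 0 0 0.000 0.333 0.063 -1;0.286 0 0 0.000 0.395 0.090 -1;0.334 0 0 0.000 0.455 0.122 -1;0.382 0 0 0.000 0.513 0.159 -1;0.382 0 0 0.000 0.513 0.159 -1"}}

```text
clock: 11.68
tool_pos: [0.5363, 0.1801, 0.0553]
eef_rot: [0.078, 1.568, -0.078]
force: [3.8, -2.9, -4.5]
gripper_width: 0.0194
```

```bash
python3 tq.py;python3 arc.py -0.4 8 1
```

```text
t 11.68 pos [0.5363 0.1801 0.0553] yaw -0.099 tilt [0.0015 0.    ] F [ 3.84 -2.9  -4.46] T [-0.466 -0.304 -0.028] w 0.0194 q [ 0.19  0.09  1.89 -0.    1.16 -1.28]
centre [0.6448 0.1694] F along 4.11 lateral -2.5 r x F 0.273 +T 0.244
0.032 0 0 0.000 0.045 0.001 -1;0.064 0 0 0.000 0.091 0.005 -1;0.095 0 0 0.000 0.136 0.010 -1;0.127 0 0 0.000 0.180 0.018 -1;0.159 0 0 0.000 0.225 0.028 -1;0.191 0 0 0.000 0.268 0.041 -1;0.223 0 0 0.000 0.311 0.055 -1;0.255 0 0 0.000 0.354 0.072 -1;0.255 0 0 0.000 0.354 0.072 -1
```

Call:
{"fn": "carry_out", "kwargs": {"targets": "0.048 0 0 0.000 0.068 0.010 -1;0.095 0 0 0.000 0.136 0.017 -1;0.143 0 0 0.000 0.203 0.030 -1;0.191 0 0 0.000 0.268 0.048 -1;0.239 0 0 0.000 0.333 0.070 -1;0.286 0 0 0.000 0.395 0.097 -1;0.334 0 0 0.000 0.455 0.129 -1;0.382 0 0 0.000 0.513 0.166 -1;0.382 0 0 0.000 0.513 0.166 -1"}}

```text
clock: 12.43
tool_pos: [0.5614, 0.2397, 0.0549]
eef_rot: [0.547, 1.503, -0.546]
force: [-1.9, 0.6, -2.9]
gripper_width: 0.0193
```

```bash
python3 tq.py; python3 tilt.py s11;python3 - <<'E'
from h import *
a=cv2.imread('pics/s11.png')[225:345,300:440]
cv2.imwrite('pics/m11.png',cv2.resize(a,None,fx=4,fy=4,interpolation=2))
E
```

```text
t 12.43 pos [0.5614 0.2397 0.0549] yaw -0.698 tilt [-0.0019  0.0013] F [-1.89  0.59 -2.89] T [0.227 0.432 0.239] w 0.0193 q [ 0.28  0.19  1.78  0.    1.18 -0.59]
centre [0.6449 0.1696] F along -1.82 lateral -0.77 r x F 0.083 +T 0.322
t 12.48 pos [0.561  0.2392 0.0547] yaw -0.6958 tilt [-0.0022  0.001 ] F [-1.51  1.56 -3.79] T [0.511 0.361 0.345] w 0.0195 q [ 0.28  0.19  1.78  0.    1.18 -0.6 ]
ring top z 190 0.0633
0.035 40 0.0638
0.05 40 0.063
0.065 41 0.0627
0.08 43 0.0633
0.095 21 0.0635
```

View pics/m11.png

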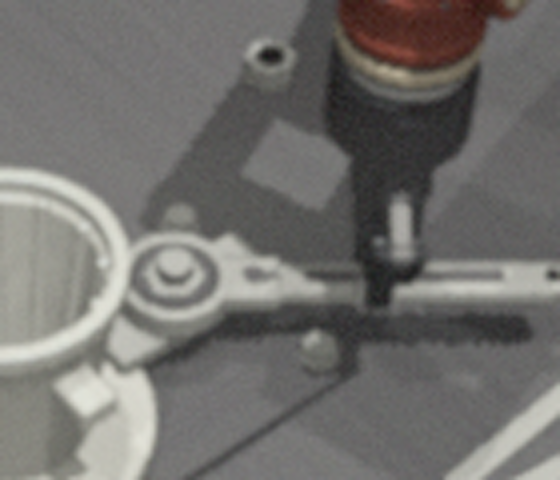

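```bash
python3 arc.py -0.08 2 2;python3 arc.py -0.05 1 2;python3 arc.py -0.03 1 2
```

```text
0.025 0 0 0.000 0.036 0.001 -1;0.051 0 0 0.000 0.073 0.003 -1;0.051 0 0 0.000 0.073 0.003 -1;0.051 0 0 0.000 0.073 0.003 -1
0.032 0 0 0.000 0.045 0.001 -1;0.032 0 0 0.000 0.045 0.001 -1;0.032 0 0 0.000 0.045 0.001 -1
0.019 0 0 0.000 0.027 0.000 -1;0.019 0 0 0.000 0.027 0.000 -1;0.019 0 0 0.000 0.027 0.000 -1
```

Call:
{"fn": "carry_out", "kwargs": {"targets": "0.025 0 0 0.000 0.036 0.001 -1;0.051 0 0 0.000 0.073 0.003 -1;0.051 0 0 0.000 0.073 0.003 -1;0.051 0 0 0.000 0.073 0.003 -1"}}

```text
clock: 12.82
tool_pos: [0.5668, 0.2455, 0.0547]
eef_rot: [0.608, 1.486, -0.607]
force: [-2.3, 3.7, -3.1]
gripper_width: 0.0195
```

```bash
python3 tq.py
```

```text
t 12.82 pos [0.5668 0.2455 0.0547] yaw -0.7767 tilt [-0.0016  0.0014] F [-2.32  3.67 -3.09] T [0.888 0.501 0.443] w 0.0195 q [ 0.29  0.2   1.76  0.    1.18 -0.51]
centre [0.6446 0.1691] F along -4.22 lateral 0.99 r x F -0.108 +T 0.334
```

Call:
{"fn": "carry_out", "kwargs": {"targets": "0.025 0 0 0.000 0.040 -0.004 -1;0.051 0 0 0.000 0.080 -0.006 -1;0.051 0 0 0.000 0.080 -0.006 -1;0.051 0 0 0.000 0.080 -0.006 -1"}}

```text
clock: 13.15
tool_pos: [0.5735, 0.252, 0.0546]
eef_rot: [0.67, 1.466, -0.67]
force: [-1.3, 0.4, -3.9]
gripper_width: 0.0193
```

```bash
python3 tq.py
```

```text
t 13.15 pos [0.5735 0.252  0.0546] yaw -0.8579 tilt [-0.0008 -0.0001] F [-1.31  0.44 -3.9 ] T [0.452 0.331 0.339] w 0.0193 q [ 0.3   0.22  1.74  0.    1.18 -0.42]
centre [0.6448 0.1696] F along -1.19 lateral -0.71 r x F 0.077 +T 0.416
```

Call:
{"fn": "carry_out", "kwargs": {"targets": "0.025 0 0 0.000 0.036 0.001 -1;0.051 0 0 0.000 0.073 0.003 -1;0.051 0 0 0.000 0.073 0.003 -1;0.051 0 0 0.000 0.073 0.003 -1"}}

```text
clock: 13.48
tool_pos: [0.5804, 0.2576, 0.0547]
eef_rot: [0.732, 1.445, -0.732]
force: [-1.0, 2.0, -3.7]
gripper_width: 0.0195
```

```bash
python3 tq.py
```

```text
t 13.48 pos [0.5804 0.2576 0.0547] yaw -0.9383 tilt [-0.0007  0.0001] F [-0.96  2.   -3.75] T [0.533 0.358 0.315] w 0.0195 q [ 0.3   0.24  1.72  0.    1.19 -0.33]
centre [0.6449 0.1697] F along -2.18 lateral 0.4 r x F -0.044 +T 0.271
```

Call:
{"fn": "carry_out", "kwargs": {"targets": "0.025 0 0 0.000 0.038 -0.002 -1;0.051 0 0 0.000 0.077 -0.002 -1;0.051 0 0 0.000 0.077 -0.002 -1;0.051 0 0 0.000 0.077 -0.002 -1"}}

```text
clock: 13.82
tool_pos: [0.588, 0.2628, 0.0547]
eef_rot: [0.793, 1.421, -0.794]
force: [-1.0, 0.0, -4.0]
gripper_width: 0.019
```

```bash
python3 tq.py
```

```text
t 13.82 pos [0.588  0.2628 0.0547] yaw -1.0187 tilt [-0.0004 -0.0008] F [-0.99  0.02 -4.01] T [0.172 0.209 0.185] w 0.019 q [ 0.31  0.26  1.69 -0.    1.19 -0.25]
centre [0.6451 0.17  ] F along -0.53 lateral -0.83 r x F 0.09 +T 0.275
```

Call:
{"fn": "carry_out", "kwargs": {"targets": "0.025 0 0 0.000 0.038 -0.002 -1;0.051 0 0 0.000 0.077 -0.002 -1;0.051 0 0 0.000 0.077 -0.002 -1;0.051 0 0 0.000 0.077 -0.002 -1"}}

```text
clock: 14.15
tool_pos: [0.5958, 0.2674, 0.0546]
eef_rot: [0.854, 1.395, -0.856]
force: [0.2, -3.2, -4.4]
gripper_width: 0.0196
```

```bash
python3 tq.py
```

```text
t 14.15 pos [0.5958 0.2674 0.0546] yaw -1.099 tilt [-0.0002 -0.0017] F [ 0.17 -3.18 -4.45] T [-0.319  0.047  0.132] w 0.0196 q [ 0.31  0.28  1.67 -0.    1.19 -0.16]
centre [0.6454 0.1703] F along 2.91 lateral -1.29 r x F 0.141 +T 0.273
```

```bash
python3 arc.py 0.7 9 1
```

```text
-0.050 0 0 0.000 -0.071 0.003 -1;-0.099 0 0 0.000 -0.141 0.011 -1;-0.149 0 0 0.000 -0.210 0.025 -1;-0.198 0 0 0.000 -0.278 0.044 -1;-0.248 0 0 0.000 -0.344 0.068 -1;-0.297 0 0 0.000 -0.409 0.097 -1;-0.347 0 0 0.000 -0.470 0.131 -1;-0.396 0 0 0.000 -0.529 0.170 -1;-0.446 0 0 0.000 -0.585 0.214 -1;-0.446 0 0 0.000 -0.585 0.214 -1
```

Call:
{"fn": "carry_out", "kwargs": {"targets": "-0.050 0 0 0.000 -0.071 0.007 -1;-0.099 0 0 0.000 -0.141 0.016 -1;-0.149 0 0 0.000 -0.210 0.030 -1;-0.198 0 0 0.000 -0.278 0.049 -1;-0.248 0 0 0.000 -0.344 0.073 -1;-0.297 0 0 0.000 -0.409 0.102 -1;-0.347 0 0 0.000 -0.470 0.136 -1;-0.396 0 0 0.000 -0.529 0.175 -1;-0.446 0 0 0.000 -0.585 0.219 -1;-0.446 0 0 0.000 -0.585 0.219 -1"}}

```text
clock: 14.98
tool_pos: [0.5445, 0.2119, 0.0546]
eef_rot: [0.312, 1.548, -0.313]
force: [0.3, -0.3, -5.6]
gripper_width: 0.0193
```

```bash
python3 tq.py
```

```text
t 14.98 pos [0.5445 0.2119 0.0546] yaw -0.3986 tilt [-0.0004 -0.0005] F [ 0.29 -0.29 -5.64] T [ 0.025  0.242 -0.098] w 0.0193 q [ 0.24  0.13  1.84 -0.    1.17 -0.93]
centre [0.645  0.1696] F along 0.39 lateral -0.16 r x F 0.017 +T -0.081
```

Call:
{"fn": "carry_out", "kwargs": {"targets": "-0.050 0 0 0.000 -0.071 0.003 -1;-0.099 0 0 0.000 -0.141 0.011 -1;-0.149 0 0 0.000 -0.210 0.025 -1;-0.198 0 0 0.000 -0.278 0.044 -1;-0.248 0 0 0.000 -0.344 0.068 -1;-0.297 0 0 0.000 -0.409 0.097 -1;-0.347 0 0 0.000 -0.470 0.131 -1;-0.396 0 0 0.000 -0.529 0.170 -1;-0.446 0 0 0.000 -0.585 0.214 -1;-0.446 0 0 0.000 -0.585 0.214 -1"}}

```text
clock: 15.82
tool_pos: [0.5408, 0.1369, 0.0544]
eef_rot: [-0.237, 1.561, 0.235]
force: [-1.5, -2.9, -4.1]
gripper_width: 0.0193
```

```bash
python3 tq.py;python3 tilt.py s12;python3 - <<'E'
from h import *
a=cv2.imread('pics/s12.png')[225:345,300:440]
cv2.imwrite('pics/m12.png',cv2.resize(a,None,fx=4,fy=4,interpolation=2))
E
```

```text
t 15.82 pos [0.5408 0.1369 0.0544] yaw 0.3004 tilt [-0.0025 -0.0018] F [-1.46 -2.88 -4.07] T [-0.589  0.63  -0.206] w 0.0193 q [ 0.12  0.07  1.9  -0.    1.17 -1.76]
centre [0.6449 0.1692] F along -2.25 lateral -2.32 r x F 0.252 +T 0.046
t 15.87 pos [0.5407 0.1375 0.0544] yaw 0.2981 tilt [-0.0024 -0.0013] F [-2.4  -4.52 -4.69] T [-0.803  0.697 -0.368] w 0.0193 q [ 0.12  0.07  1.9  -0.    1.17 -1.75]
ring top z 173 0.0623
0.035 40 0.0633
0.05 37 0.0625
0.065 32 0.063
0.08 37 0.062
0.095 56 0.0641
```

View pics/m12.png

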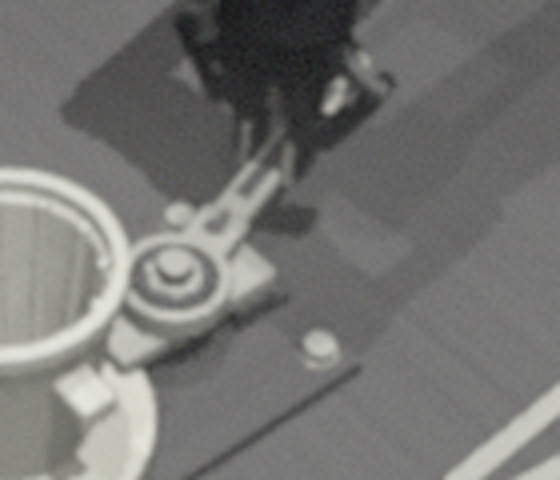

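Call:
{"fn": "carry_out", "kwargs": {"targets": "0.025 0 0 0.000 0.030 -0.006 -1;0.051 0 0 0.000 0.064 -0.006 -1;0.051 0 0 0.000 0.064 -0.006 -1;0.051 0 0 0.000 0.064 -0.006 -1"}}

```text
clock: 16.2
tool_pos: [0.5385, 0.146, 0.0549]
eef_rot: [-0.174, 1.564, 0.173]
force: [0.2, -1.1, -5.2]
gripper_width: 0.0194
```

```bash
python3 tq.py
```

```text
t 16.2 pos [0.5385 0.146  0.0549] yaw 0.221 tilt [ 0.     -0.0002] F [ 0.16 -1.11 -5.16] T [-0.315  0.408 -0.221] w 0.0194 q [ 0.13  0.07  1.91 -0.    1.16 -1.66]
centre [0.6449 0.1699] F along -0.09 lateral -1.12 r x F 0.122 +T -0.1
```

Call:
{"fn": "carry_out", "kwargs": {"targets": "0.025 0 0 0.000 0.036 0.001 -1;0.051 0 0 0.000 0.073 0.003 -1;0.051 0 0 0.000 0.073 0.003 -1;0.051 0 0 0.000 0.073 0.003 -1"}}

```text
clock: 16.53
tool_pos: [0.5369, 0.1545, 0.0548]
eef_rot: [-0.112, 1.568, 0.111]
force: [-0.4, -1.0, -4.2]
gripper_width: 0.0193
```

```bash
python3 tq.py
```

```text
t 16.53 pos [0.5369 0.1545 0.0548] yaw 0.142 tilt [-0.0002 -0.0001] F [-0.43 -0.95 -4.23] T [-0.19   0.455 -0.135] w 0.0193 q [ 0.15  0.07  1.9  -0.    1.16 -1.57]
centre [0.6448 0.1699] F along -0.56 lateral -0.88 r x F 0.096 +T -0.039
```

Still taking up lost motion. I'll continue in small steps.

Call:
{"fn": "carry_out", "kwargs": {"targets": "0.025 0 0 0.000 0.036 0.001 -1;0.051 0 0 0.000 0.073 0.003 -1;0.051 0 0 0.000 0.073 0.003 -1;0.051 0 0 0.000 0.073 0.003 -1"}}

```text
clock: 16.87
tool_pos: [0.5362, 0.1629, 0.0549]
eef_rot: [-0.049, 1.57, 0.049]
force: [0.1, -0.7, -6.0]
gripper_width: 0.0196
```

```bash
python3 tq.py
```

```text
t 16.87 pos [0.5362 0.1629 0.0549] yaw 0.062 tilt [-0.0001 -0.0001] F [ 0.09 -0.72 -6.03] T [-0.227  0.432 -0.119] w 0.0196 q [ 0.16  0.08  1.9  -0.    1.17 -1.47]
centre [0.6449 0.1697] F along 0.05 lateral -0.72 r x F 0.079 +T -0.041
```

Call:
{"fn": "carry_out", "kwargs": {"targets": "0.019 0 0 0.000 0.027 0.000 -1;0.038 0 0 0.000 0.054 0.001 -1;0.038 0 0 0.000 0.054 0.001 -1"}}

```text
clock: 17.12
tool_pos: [0.5359, 0.1694, 0.0549]
eef_rot: [-0.001, 1.571, 0.001]
force: [-0.2, -2.4, -5.6]
gripper_width: 0.0196
```

```bash
python3 tq.py
```

```text
t 17.12 pos [0.5359 0.1694 0.0549] yaw 0.0012 tilt [-0.0001 -0.0003] F [-0.15 -2.45 -5.57] T [-0.335  0.319 -0.218] w 0.0196 q [ 0.17  0.08  1.9  -0.    1.17 -1.4 ]
centre [0.6449 0.1696] F along -0.15 lateral -2.45 r x F 0.267 +T 0.049
```

Call:
{"fn": "carry_out", "kwargs": {"targets": "0.019 0 0 0.000 0.027 0.000 -1;0.038 0 0 0.000 0.054 0.001 -1;0.038 0 0 0.000 0.054 0.001 -1"}}

```text
clock: 17.37
tool_pos: [0.5361, 0.1756, 0.0548]
eef_rot: [0.045, 1.57, -0.046]
force: [0.2, -2.8, -4.9]
gripper_width: 0.0194
```

```bash
python3 tq.py
```

```text
t 17.37 pos [0.5361 0.1756 0.0548] yaw -0.0577 tilt [-0.    -0.001] F [ 0.24 -2.76 -4.9 ] T [-0.514  0.303 -0.083] w 0.0194 q [ 0.19  0.09  1.89 -0.    1.17 -1.33]
centre [0.6449 0.1693] F along 0.4 lateral -2.75 r x F 0.299 +T 0.216
```

Call:
{"fn": "carry_out", "kwargs": {"targets": "0.013 0 0 0.000 0.018 0.000 -1;0.025 0 0 0.000 0.036 0.001 -1;0.025 0 0 0.000 0.036 0.001 -1"}}

```text
clock: 17.62
tool_pos: [0.5364, 0.1802, 0.0549]
eef_rot: [0.077, 1.569, -0.078]
force: [-0.4, -3.6, -4.6]
gripper_width: 0.0192
```

```bash
python3 tq.py
```

```text
t 17.62 pos [0.5364 0.1802 0.0549] yaw -0.0989 tilt [-0.0001 -0.0005] F [-0.45 -3.55 -4.64] T [-0.608  0.317 -0.098] w 0.0192 q [ 0.19  0.09  1.89 -0.    1.17 -1.28]
centre [0.6449 0.1694] F along -0.1 lateral -3.58 r x F 0.39 +T 0.292
```

Call:
{"fn": "carry_out", "kwargs": {"targets": "0.019 0 0 0.000 0.027 0.000 -1;0.038 0 0 0.000 0.054 0.001 -1;0.038 0 0 0.000 0.054 0.001 -1"}}

```text
clock: 17.87
tool_pos: [0.5373, 0.1868, 0.0549]
eef_rot: [0.124, 1.567, -0.125]
force: [0.4, -3.5, -6.5]
gripper_width: 0.0196
```

```bash
python3 tq.py
```

```text
t 17.87 pos [0.5373 0.1868 0.0549] yaw -0.1581 tilt [ 0.0002 -0.0004] F [ 0.42 -3.48 -6.5 ] T [-0.567  0.263 -0.136] w 0.0196 q [ 0.2   0.1   1.88 -0.    1.17 -1.21]
centre [0.6449 0.1696] F along 0.96 lateral -3.37 r x F 0.367 +T 0.231
```

Call:
{"fn": "carry_out", "kwargs": {"targets": "0.019 0 0 0.000 0.027 0.000 -1;0.038 0 0 0.000 0.054 0.001 -1;0.038 0 0 0.000 0.054 0.001 -1"}}

```text
clock: 18.12
tool_pos: [0.5385, 0.1931, 0.055]
eef_rot: [0.17, 1.564, -0.171]
force: [1.2, -3.2, -5.9]
gripper_width: 0.0192
```

```bash
python3 tq.py
```

```text
t 18.12 pos [0.5385 0.1931 0.055 ] yaw -0.2172 tilt [ 0.0004 -0.0003] F [ 1.2  -3.18 -5.94] T [-0.491  0.203 -0.126] w 0.0192 q [ 0.21  0.1   1.87 -0.    1.17 -1.14]
centre [0.6449 0.1696] F along 1.86 lateral -2.84 r x F 0.31 +T 0.184
```

Call:
{"fn": "carry_out", "kwargs": {"targets": "0.019 0 0 0.000 0.027 0.003 -1;0.038 0 0 0.000 0.054 0.004 -1;0.038 0 0 0.000 0.054 0.004 -1"}}

```text
clock: 18.37
tool_pos: [0.5401, 0.1994, 0.0548]
eef_rot: [0.217, 1.56, -0.217]
force: [-0.4, -2.4, -4.6]
gripper_width: 0.0194
```

```bash
python3 tq.py
```

```text
t 18.37 pos [0.5401 0.1994 0.0548] yaw -0.2765 tilt [-0.0003 -0.0001] F [-0.36 -2.39 -4.59] T [-0.438  0.232 -0.004] w 0.0194 q [ 0.22  0.11  1.86 -0.    1.17 -1.07]
centre [0.6449 0.1696] F along 0.3 lateral -2.4 r x F 0.261 +T 0.257
```

Call:
{"fn": "carry_out", "kwargs": {"targets": "0.019 0 0 0.000 0.027 0.003 -1;0.038 0 0 0.000 0.054 0.004 -1;0.038 0 0 0.000 0.054 0.004 -1"}}

```text
clock: 18.62
tool_pos: [0.5421, 0.2056, 0.0548]
eef_rot: [0.264, 1.556, -0.264]
force: [-1.1, -1.9, -4.3]
gripper_width: 0.0192
```

```bash
python3 tq.py
```

```text
t 18.62 pos [0.5421 0.2056 0.0548] yaw -0.336 tilt [-0.0009  0.    ] F [-1.13 -1.94 -4.26] T [-0.354  0.411 -0.054] w 0.0192 q [ 0.23  0.12  1.85  0.    1.17 -1.  ]
centre [0.645  0.1696] F along -0.43 lateral -2.21 r x F 0.24 +T 0.187
```

Call:
{"fn": "carry_out", "kwargs": {"targets": "0.019 0 0 0.000 0.027 0.000 -1;0.038 0 0 0.000 0.054 0.001 -1;0.038 0 0 0.000 0.054 0.001 -1"}}

```text
clock: 18.87
tool_pos: [0.5444, 0.2116, 0.0548]
eef_rot: [0.31, 1.549, -0.31]
force: [-0.8, -2.3, -5.4]
gripper_width: 0.0192
```

```bash
python3 tq.py
```

```text
t 18.87 pos [0.5444 0.2116 0.0548] yaw -0.3954 tilt [-0.0006  0.0001] F [-0.8  -2.29 -5.37] T [-0.255  0.431  0.014] w 0.0192 q [ 0.24  0.13  1.84  0.    1.17 -0.93]
centre [0.645  0.1697] F along 0.14 lateral -2.42 r x F 0.264 +T 0.278
```

Call:
{"fn": "carry_out", "kwargs": {"targets": "0.019 0 0 0.000 0.027 0.000 -1;0.038 0 0 0.000 0.054 0.001 -1;0.038 0 0 0.000 0.054 0.001 -1"}}

```text
clock: 19.12
tool_pos: [0.5471, 0.2176, 0.0548]
eef_rot: [0.357, 1.542, -0.357]
force: [-1.1, -3.0, -5.2]
gripper_width: 0.0195
```

```bash
python3 tq.py
```

```text
t 19.12 pos [0.5471 0.2176 0.0548] yaw -0.455 tilt [-0.0005  0.0001] F [-1.07 -2.96 -5.25] T [-0.262  0.461  0.055] w 0.0195 q [ 0.25  0.14  1.83  0.    1.17 -0.86]
centre [0.645  0.1697] F along 0.34 lateral -3.13 r x F 0.341 +T 0.396
```

Call:
{"fn": "carry_out", "kwargs": {"targets": "0.019 0 0 0.000 0.027 0.000 -1;0.019 0 0 0.000 0.027 0.000 -1;0.019 0 0 0.000 0.027 0.000 -1"}}

```text
clock: 19.37
tool_pos: [0.5485, 0.2203, 0.0548]
eef_rot: [0.38, 1.538, -0.38]
force: [-0.9, -1.3, -5.2]
gripper_width: 0.0192
```

```bash
python3 tq.py
```

```text
t 19.37 pos [0.5485 0.2203 0.0548] yaw -0.4843 tilt [-0.0003  0.0001] F [-0.91 -1.29 -5.19] T [-0.084  0.332  0.095] w 0.0192 q [ 0.26  0.15  1.82  0.    1.17 -0.83]
centre [0.6449 0.1695] F along -0.21 lateral -1.56 r x F 0.17 +T 0.265
```

Call:
{"fn": "carry_out", "kwargs": {"targets": "0.019 0 0 0.000 0.027 0.000 -1;0.019 0 0 0.000 0.027 0.000 -1;0.019 0 0 0.000 0.027 0.000 -1"}}

```text
clock: 19.62
tool_pos: [0.5501, 0.2232, 0.0548]
eef_rot: [0.403, 1.533, -0.403]
force: [-1.1, -1.8, -5.8]
gripper_width: 0.0194
```

```bash
python3 tq.py
```

```text
t 19.62 pos [0.5501 0.2232 0.0548] yaw -0.5146 tilt [-0.0002  0.0001] F [-1.1  -1.85 -5.77] T [-0.017  0.419  0.183] w 0.0194 q [ 0.26  0.15  1.82  0.    1.17 -0.8 ]
centre [0.6449 0.1695] F along -0.05 lateral -2.15 r x F 0.234 +T 0.417
```

Noise, still drag. Continuing in 0.05-0.06 steps.

Call:
{"fn": "carry_out", "kwargs": {"targets": "0.016 0 0 0.000 0.023 0.000 -1;0.032 0 0 0.000 0.045 0.001 -1;0.032 0 0 0.000 0.045 0.001 -1"}}

```text
clock: 19.87
tool_pos: [0.5528, 0.2278, 0.0548]
eef_rot: [0.443, 1.525, -0.443]
force: [-1.5, -2.3, -5.5]
gripper_width: 0.0194
```

```bash
python3 tq.py
```

```text
t 19.87 pos [0.5528 0.2278 0.0548] yaw -0.5655 tilt [-0.0005 -0.0002] F [-1.48 -2.28 -5.45] T [-0.172  0.372  0.217] w 0.0194 q [ 0.27  0.16  1.81 -0.    1.17 -0.74]
centre [0.6449 0.1694] F along -0.03 lateral -2.72 r x F 0.296 +T 0.513
```

Call:
{"fn": "carry_out", "kwargs": {"targets": "0.016 0 0 0.000 0.023 0.000 -1;0.032 0 0 0.000 0.045 0.001 -1;0.032 0 0 0.000 0.045 0.001 -1"}}

```text
clock: 20.12
tool_pos: [0.5556, 0.2321, 0.0547]
eef_rot: [0.481, 1.517, -0.483]
force: [-2.5, -2.9, -5.5]
gripper_width: 0.0191
```

```bash
python3 tq.py
```

```text
t 20.12 pos [0.5556 0.2321 0.0547] yaw -0.6151 tilt [-0.0009 -0.0008] F [-2.51 -2.9  -5.46] T [-0.232  0.505  0.284] w 0.0191 q [ 0.27  0.17  1.8  -0.    1.18 -0.68]
centre [0.6447 0.1692] F along -0.38 lateral -3.82 r x F 0.416 +T 0.7
```

Call:
{"fn": "carry_out", "kwargs": {"targets": "0.013 0 0 0.000 0.018 0.000 -1;0.025 0 0 0.000 0.036 0.000 -1;0.025 0 0 0.000 0.036 0.000 -1"}}

```text
clock: 20.37
tool_pos: [0.5582, 0.2356, 0.0546]
eef_rot: [0.513, 1.51, -0.515]
force: [-2.4, -3.9, -5.0]
gripper_width: 0.0192
```

```bash
python3 tq.py
```

```text
t 20.37 pos [0.5582 0.2356 0.0546] yaw -0.6562 tilt [-0.001 -0.001] F [-2.44 -3.91 -5.05] T [-0.422  0.622  0.451] w 0.0192 q [ 0.28  0.18  1.79 -0.    1.18 -0.64]
centre [0.6446 0.1691] F along 0.45 lateral -4.59 r x F 0.5 +T 0.951
```

Call:
{"fn": "carry_out", "kwargs": {"targets": "0 0 0 0 0 0 -1"}}

```text
clock: 20.45
tool_pos: [0.5582, 0.2356, 0.0546]
eef_rot: [0.512, 1.51, -0.514]
force: [-1.5, -4.6, -5.8]
gripper_width: 0.0195
```

```bash
python3 tq.py
```

```text
t 20.45 pos [0.5582 0.2356 0.0546] yaw -0.6555 tilt [-0.0009 -0.0008] F [-1.52 -4.58 -5.76] T [-0.504  0.64   0.456] w 0.0195 q [ 0.28  0.18  1.79 -0.    1.18 -0.64]
centre [0.6446 0.1691] F along 1.59 lateral -4.56 r x F 0.497 +T 0.953
```

Call:
{"fn": "carry_out", "kwargs": {"targets": "0 0 0 0 0 0 -1"}}

```text
clock: 20.53
tool_pos: [0.5582, 0.2356, 0.0547]
eef_rot: [0.513, 1.51, -0.514]
force: [-2.9, -3.4, -4.5]
gripper_width: 0.0191
```

```bash
python3 tq.py; python3 tilt.py s13
```

```text
t 20.53 pos [0.5582 0.2356 0.0547] yaw -0.6558 tilt [-0.0008 -0.0006] F [-2.95 -3.45 -4.49] T [-0.472  0.643  0.406] w 0.0191 q [ 0.28  0.18  1.79 -0.    1.18 -0.64]
centre [0.6446 0.1691] F along -0.24 lateral -4.53 r x F 0.494 +T 0.899
t 20.58 pos [0.5582 0.2356 0.0547] yaw -0.656 tilt [-0.0007 -0.0005] F [-2.57 -3.29 -5.04] T [-0.438  0.659  0.393] w 0.019 q [ 0.28  0.18  1.79 -0.    1.18 -0.64]
ring top z 172 0.0629
0.035 41 0.0637
0.05 46 0.0625
0.065 43 0.0621
0.08 40 0.0626
0.095 21 0.0634
```

Call:
{"fn": "carry_out", "kwargs": {"targets": "0.013 0 0 0.000 0.018 0.000 -1;0.019 0 0 0.000 0.027 0.000 -1;0.019 0 0 0.000 0.027 0.000 -1;0.019 0 0 0.000 0.027 0.000 -1"}}

```text
clock: 20.92
tool_pos: [0.5602, 0.2382, 0.0547]
eef_rot: [0.536, 1.504, -0.538]
force: [-3.6, -3.9, -5.2]
gripper_width: 0.0193
```

```bash
python3 tq.py
```

```text
t 20.92 pos [0.5602 0.2382 0.0547] yaw -0.6862 tilt [-0.0008 -0.0009] F [-3.55 -3.86 -5.19] T [-0.664  0.715  0.433] w 0.0193 q [ 0.28  0.18  1.78 -0.    1.18 -0.6 ]
centre [0.6445 0.1691] F along -0.3 lateral -5.24 r x F 0.571 +T 1.004
```

Call:
{"fn": "carry_out", "kwargs": {"targets": "0 0 0 0 0 0 -1"}}

```text
clock: 21.0
tool_pos: [0.5602, 0.2382, 0.0547]
eef_rot: [0.536, 1.504, -0.538]
force: [-2.4, -5.2, -4.2]
gripper_width: 0.0192
```

```bash
python3 tq.py
```

```text
t 21.0 pos [0.5602 0.2382 0.0547] yaw -0.6862 tilt [-0.0008 -0.0008] F [-2.43 -5.24 -4.2 ] T [-0.555  0.705  0.45 ] w 0.0192 q [ 0.28  0.18  1.78 -0.    1.18 -0.6 ]
centre [0.6445 0.1691] F along 1.44 lateral -5.6 r x F 0.61 +T 1.06
```

```bash
python3 arc.py 0.16 3 2
```

```text
-0.034 0 0 0.000 -0.048 0.001 -1;-0.068 0 0 0.000 -0.097 0.005 -1;-0.102 0 0 0.000 -0.145 0.012 -1;-0.102 0 0 0.000 -0.145 0.012 -1;-0.102 0 0 0.000 -0.145 0.012 -1
```

Call:
{"fn": "carry_out", "kwargs": {"targets": "-0.034 0 0 0.000 -0.048 0.001 -1;-0.068 0 0 0.000 -0.097 0.005 -1;-0.102 0 0 0.000 -0.145 0.012 -1;-0.102 0 0 0.000 -0.145 0.012 -1;-0.102 0 0 0.000 -0.145 0.012 -1"}}

```text
clock: 21.42
tool_pos: [0.551, 0.2247, 0.0553]
eef_rot: [0.416, 1.53, -0.413]
force: [-0.5, -1.0, -6.4]
gripper_width: 0.0192
```

```bash
python3 tq.py
```

```text
t 21.42 pos [0.551  0.2247 0.0553] yaw -0.5286 tilt [0.001  0.0016] F [-0.49 -1.01 -6.44] T [-0.012  0.471 -0.053] w 0.0192 q [ 0.26  0.15  1.82  0.    1.17 -0.78]
centre [0.6451 0.1697] F along 0.08 lateral -1.12 r x F 0.122 +T 0.068
```

Call:
{"fn": "carry_out", "kwargs": {"targets": "0 0 0 -0.04 0 0 -1;0 0 0 -0.08 0 0 -1;0 0 0 -0.12 0 0 -1;0 0 0 -0.18 0 0 -1;0 0 0 -0.18 0 0 -1"}}

```text
clock: 21.83
tool_pos: [0.5546, 0.2219, 0.0782]
eef_rot: [0.411, 1.521, -0.414]
force: [10.5, -10.1, -14.2]
gripper_width: 0.0192
```

```bash
python3 tq.py
```

```text
t 21.83 pos [0.5546 0.2219 0.0782] yaw -0.527 tilt [ 0.0095 -0.0041] F [ 10.52 -10.12 -14.16] T [-1.375 -1.24   0.008] w 0.0192 q [ 0.26  0.12  1.8  -0.01  1.2  -0.78]
centre [0.6488 0.1671] F along 14.18 lateral -3.45 r x F 0.377 +T 0.385
```

```bash
python3 tilt.py s14;python3 - <<'E'
from h import *
a=cv2.imread('pics/s14.png')[225:345,300:440]
cv2.imwrite('pics/m14.png',cv2.resize(a,None,fx=5,fy=5,interpolation=2))
E
```

```text
t 21.88 pos [0.5544 0.2218 0.0777] yaw -0.527 tilt [ 0.009  -0.0042] F [ 10.46  -8.79 -12.51] T [-1.317 -1.347  0.106] w 0.0191 q [ 0.26  0.13  1.8  -0.01  1.2  -0.78]
ring top z 188 0.067
0.035 44 0.0747
0.05 42 0.0772
0.065 41 0.0799
0.08 41 0.0826
0.095 15 0.0855
```

View pics/m14.png

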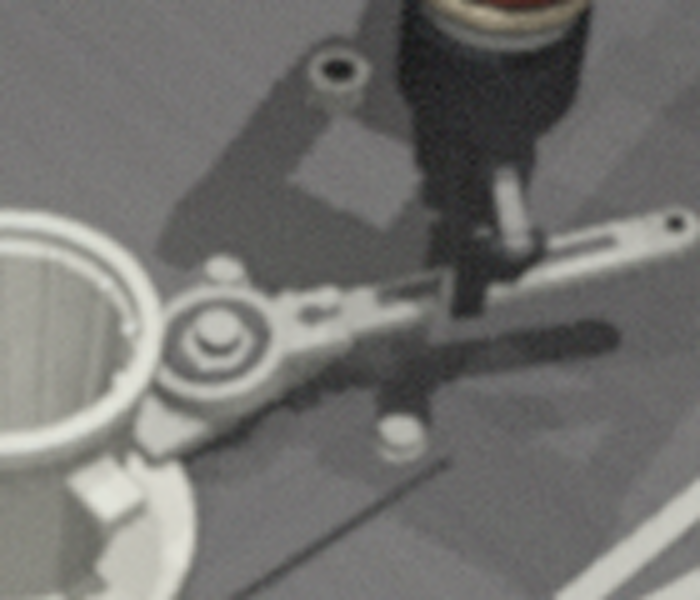

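Call:
{"fn": "carry_out", "kwargs": {"targets": "0 0 0 0.06 0 0 -1;0 0 0 0.12 0 0 -1;0 0 0 0.18 0 0 -1;0 0 0 0.19 0 0 -1;0 0 0 0.19 0 0 -1"}}

```text
clock: 22.3
tool_pos: [0.5511, 0.2243, 0.0546]
eef_rot: [0.413, 1.53, -0.412]
force: [-4.1, -3.3, 2.0]
gripper_width: 0.0194
```

```bash
python3 tq.py;python3 tilt.py s15
```

```text
t 22.3 pos [0.5511 0.2243 0.0546] yaw -0.5265 tilt [ 0.001  -0.0001] F [-4.13 -3.34  2.02] T [-0.784  0.182 -0.458] w 0.0194 q [ 0.26  0.15  1.82 -0.    1.17 -0.78]
centre [0.6453 0.1696] F along -1.89 lateral -4.96 r x F 0.541 +T 0.083
t 22.35 pos [0.5511 0.2244 0.0547] yaw -0.5264 tilt [0.0011 0.    ] F [-3.54 -3.13  0.54] T [-0.822  0.179 -0.413] w 0.0193 q [ 0.26  0.15  1.82 -0.    1.17 -0.78]
ring top z 192 0.0623
0.035 44 0.063
0.05 35 0.0625
0.065 39 0.0622
0.08 40 0.0617
0.095 30 0.0652
```

Call:
{"fn": "carry_out", "kwargs": {"targets": "0.01 0 0 0 -0.006 0 -1;0.01 0 0 0 -0.006 0 -1;0.01 -0.02 0 -0.02 -0.006 0 -1;0.01 -0.02 0 -0.04 -0.006 0 -1;0.01 -0.02 0 -0.04 -0.006 0 -1", "newtons": 120}}

```text
clock: 22.77
tool_pos: [0.551, 0.2237, 0.0589]
eef_rot: [0.416, 1.495, -0.427]
force: [5.3, -1.1, -6.0]
gripper_width: 0.0178
```

```bash
python3 tq.py;python3 tilt.py s16
```

```text
t 22.77 pos [0.551  0.2237 0.0589] yaw -0.5404 tilt [ 0.0304 -0.0159] F [ 5.33 -1.12 -5.98] T [ 0.083 -0.587  0.38 ] w 0.0178 q [ 0.27  0.13  1.83 -0.03  1.15 -0.75]
centre [0.6444 0.1677] F along 5.14 lateral 1.78 r x F -0.194 +T 0.186
t 22.82 pos [0.5509 0.2237 0.0587] yaw -0.5406 tilt [ 0.0298 -0.0157] F [ 4.63  0.53 -5.73] T [ 0.061 -0.625  0.401] w 0.0181 q [ 0.27  0.14  1.83 -0.03  1.15 -0.75]
ring top z 202 0.0629
0.035 43 0.0651
0.05 37 0.0648
0.065 42 0.0641
0.08 41 0.0654
0.095 42 0.0708
```

Call:
{"fn": "carry_out", "kwargs": {"targets": "-0.008 -0.015 0 -0.01 0 0.01 -1;-0.008 -0.03 0 -0.03 0 0.015 -1;-0.008 -0.03 0 -0.05 0 0.015 -1;-0.008 -0.03 0 -0.05 0 0.015 -1"}}

```text
clock: 23.15
tool_pos: [0.5505, 0.2228, 0.0639]
eef_rot: [0.393, 1.456, -0.427]
force: [2.2, 0.2, -6.7]
gripper_width: 0.0177
```

```bash
python3 tq.py;python3 tilt.py s17
```

```text
t 23.15 pos [0.5505 0.2228 0.0639] yaw -0.5287 tilt [ 0.0664 -0.0404] F [ 2.23  0.22 -6.68] T [0.341 0.156 0.208] w 0.0177 q [ 0.29  0.11  1.85 -0.06  1.13 -0.73]
centre [0.6447 0.1678] F along 1.82 lateral 1.32 r x F -0.144 +T 0.065
t 23.2 pos [0.5506 0.2228 0.064 ] yaw -0.5289 tilt [ 0.0663 -0.0402] F [ 1.76  0.34 -6.29] T [0.423 0.188 0.205] w 0.0177 q [ 0.29  0.11  1.85 -0.06  1.13 -0.73]
ring top z 182 0.0708
0.035 43 0.0717
0.05 39 0.0711
0.065 45 0.0703
0.08 41 0.071
0.095 36 0.0754
```

Call:
{"fn": "carry_out", "kwargs": {"targets": "0 0 0 -0.02 0 0.002 -1;0 0 0 -0.04 0 0.003 -1;0 0 0 -0.06 0 0.005 -1;0 0 0 -0.06 0 0.005 -1"}}

```text
clock: 23.53
tool_pos: [0.5518, 0.2227, 0.0727]
eef_rot: [0.394, 1.454, -0.427]
force: [1.1, -0.8, -5.5]
gripper_width: 0.0178
```

```bash
python3 tq.py;python3 tilt.py s18
```

```text
t 23.53 pos [0.5518 0.2227 0.0727] yaw -0.5294 tilt [ 0.0681 -0.0401] F [ 1.09 -0.84 -5.47] T [ 0.178  0.362 -0.014] w 0.0178 q [ 0.29  0.1   1.84 -0.06  1.15 -0.73]
centre [0.6459 0.1676] F along 1.36 lateral -0.17 r x F 0.019 +T 0.005
t 23.58 pos [0.5518 0.2226 0.0725] yaw -0.5294 tilt [ 0.068  -0.0401] F [ 0.21 -0.   -6.13] T [0.199 0.339 0.035] w 0.0181 q [ 0.29  0.1   1.84 -0.06  1.15 -0.73]
ring top z 212 0.0809
0.035 43 0.0813
0.05 43 0.0807
0.065 39 0.0794
0.08 42 0.0801
0.095 28 0.0812
```

Call:
{"fn": "carry_out", "kwargs": {"targets": "0 0 0 -0.04 0 0.003 -1;0 0 0 -0.1 0 0.008 -1;0 0 0 -0.2 0 0.016 -1;0 0 0 -0.3 0 0.023 -1;0 0 0 -0.4 0 0.031 -1;0 0 0 -0.4 0 0.031 -1;0 0 0 -0.4 0 0.031 -1"}}

```text
clock: 24.17
tool_pos: [0.5528, 0.223, 0.1222]
eef_rot: [0.395, 1.451, -0.425]
force: [-0.1, -0.7, -6.1]
gripper_width: 0.0178
```

```bash
python3 tq.py;python3 - <<'E'
from h import *
snap('scene','s19');snap('top','t19')
a=cv2.imread('pics/s19.png')[200:350,300:470];b=cv2.imread('pics/t19.png')[160:310,160:300]
cv2.imwrite('pics/m19.png',np.hstack([cv2.resize(x,None,fx=2.5,fy=2.5,interpolation=2) for x in(a,b)]))
E
```

```text
t 24.17 pos [0.5528 0.223  0.1222] yaw -0.5292 tilt [ 0.0711 -0.0389] F [-0.12 -0.68 -6.08] T [0.219 0.378 0.004] w 0.0178 q [ 0.29  0.04  1.81 -0.06  1.23 -0.74]
centre [0.6469 0.168 ] F along 0.24 lateral -0.64 r x F 0.07 +T 0.074
```

View pics/m19.png

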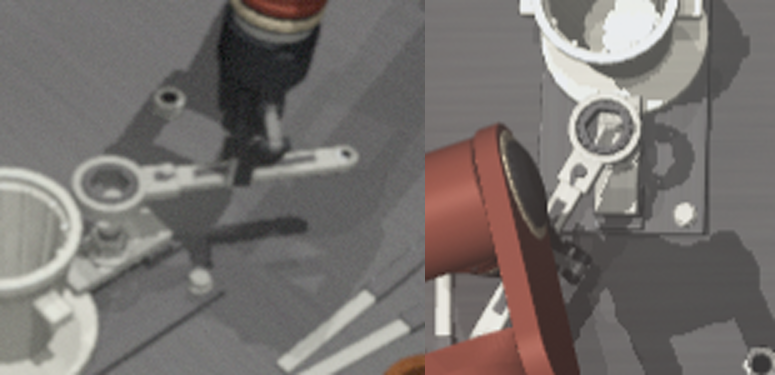

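```bash
cat >> h.py <<'E'
def relw(pos,dyaw,pitch=0,fr=(1,)):
    s=bot.get_state(); M0=R.from_rotvec(s['eef_rot']).as_matrix(); p0=s['tool_pos']
    for f in fr:
        M=R.from_euler('z',dyaw*f).as_matrix()@M0@R.from_euler('y',pitch*f).as_matrix()
        v=np.r_[R.from_matrix(M0.T@M).as_rotvec()/(np.pi/2),M0.T@(np.array(pos)-p0)*f/.12]
        print(' '.join(f'{x:.3f}' for x in v),'-1;')
E
python3 - <<'E'
from h import *
s=st(); p=s['tool_pos']; q=np.array([.499,-.136,.11])
relw(p+(q-p)/4,0.29,0,(.33,.67,1))
E
```

```text
t 24.27 pos [0.5512 0.2226 0.1197] yaw -0.529 tilt [ 0.0669 -0.0401] F [ 0.59 -0.53 -5.51] T [ 0.232  0.441 -0.007] w 0.0181 q [ 0.29  0.05  1.81 -0.06  1.23 -0.74]
-0.061 -0.000 0.005 0.014 -0.231 0.093 -1;
-0.123 -0.000 0.010 0.029 -0.469 0.188 -1;
-0.184 -0.000 0.014 0.043 -0.700 0.281 -1;
```

Call:
{"fn": "carry_out", "kwargs": {"targets": "-0.061 0 0.005 0 -0.231 0.093 -1;-0.123 0 0.010 0 -0.469 0.188 -1;-0.184 0 0.014 0 -0.7 0.281 -1;-0.184 0 0.014 0 -0.7 0.281 -1;-0.184 0 0.014 0 -0.7 0.281 -1"}}

```text
clock: 24.68
tool_pos: [0.5372, 0.1317, 0.1214]
eef_rot: [0.179, 1.487, -0.197]
force: [0.3, 0.7, -4.5]
gripper_width: 0.0179
```

```bash
python3 - <<'E'
from h import *
s=st(); p=s['tool_pos']; q=np.array([.499,-.136,.115])
relw(p+(q-p)/3,0.29,0,(.33,.67,1))
E
```

```text
t 24.68 pos [0.5372 0.1317 0.1214] yaw -0.242 tilt [ 0.0735 -0.0202] F [ 0.34  0.66 -4.46] T [0.078 0.381 0.015] w 0.0179 q [ 0.12 -0.07  1.92 -0.03  1.22 -1.2 ]
-0.061 -0.000 0.005 0.008 -0.247 0.024 -1;
-0.123 -0.000 0.009 0.017 -0.501 0.049 -1;
-0.184 -0.000 0.014 0.025 -0.747 0.074 -1;
```

Call:
{"fn": "carry_out", "kwargs": {"targets": "-0.061 0 0.005 0.008 -0.247 0.024 -1;-0.123 0 0.009 0.017 -0.501 0.049 -1;-0.184 0 0.014 0.025 -0.747 0.074 -1;-0.184 0 0.014 0.025 -0.747 0.074 -1;-0.184 0 0.014 0.025 -0.747 0.074 -1"}}

```text
clock: 25.1
tool_pos: [0.5254, 0.0434, 0.1198]
eef_rot: [-0.037, 1.494, 0.037]
force: [-0.1, -0.2, -4.7]
gripper_width: 0.0179
```

```bash
python3 - <<'E'
from h import *
s=st(); p=s['tool_pos']; q=np.array([.499,-.136,.1])
relw(p+(q-p)/2,0,0,(.33,.67,1))
E
```

```text
t 25.1 pos [0.5254 0.0434 0.1198] yaw 0.0479 tilt [0.0765 0.0021] F [-0.11 -0.24 -4.67] T [-0.045  0.401  0.05 ] w 0.0179 q [-0.06 -0.14  1.99  0.01  1.21 -1.68]
0.000 0.000 0.000 0.024 -0.245 -0.050 -1;
0.000 0.000 0.000 0.048 -0.497 -0.102 -1;
0.000 0.000 0.000 0.072 -0.741 -0.152 -1;
```

Call:
{"fn": "carry_out", "kwargs": {"targets": "0 0 0 0.024 -0.245 -0.05 -1;0 0 0 0.048 -0.497 -0.102 -1;0 0 0 0.072 -0.741 -0.152 -1;0 0 0 0.072 -0.741 -0.152 -1"}}

```text
clock: 25.43
tool_pos: [0.5122, -0.0483, 0.1096]
eef_rot: [-0.039, 1.495, 0.035]
force: [0.7, 0.7, -5.7]
gripper_width: 0.018
```

Call:
{"fn": "carry_out", "kwargs": {"targets": "0 0 0 0.024 -0.245 -0.05 -1;0 0 0 0.048 -0.497 -0.102 -1;0 0 0 0.072 -0.741 -0.152 -1;0 0 0 0.072 -0.741 -0.152 -1;0 0 0 0.072 -0.741 -0.152 -1"}}

```text
clock: 25.85
tool_pos: [0.5001, -0.1353, 0.1003]
eef_rot: [-0.037, 1.493, 0.039]
force: [0.1, 0.6, -5.7]
gripper_width: 0.018
```

```bash
python3 - <<'E'
from h import *
p,d=snap('scene','s20');s=st()
K,D,e,M=cam('scene')
ys,xs=np.mgrid[120:300,200:420]
q=cv2.undistortPoints(np.stack([xs.ravel(),ys.ravel()],1).astype(float)[:,None],K,D)[:,0]
P=e+(np.c_[q,np.ones(len(q))]*d[120:300,200:420].reshape(-1,1))@M.T
c=s['tool_pos'][:2]; y=.05; g=np.array([np.cos(y),np.sin(y)]); u=(P[:,:2]-c)@g; v=(P[:,:2]-c)@np.array([-g[1],g[0]])
for a in np.arange(-.11,.145,.02):
  k=(abs(v)<.012+(.012 if a>.08 else 0))&(u>=a)&(u<a+.02)&(P[:,2]>.06)&(P[:,2]<.14); print(a.round(3),k.sum(),np.median(P[k,2]).round(4) if k.any() else 0)
cv2.imwrite('pics/m20.png',cv2.resize(p[130:270,220:400,::-1],None,fx=4,fy=4,interpolation=2))
E
```

```text
t 25.9 pos [ 0.5001 -0.1345  0.1004] yaw 0.0504 tilt [0.0772 0.0031] F [-0.42  1.23 -5.41] T [-0.006  0.419  0.007] w 0.0178 q [-0.43 -0.14  2.02  0.04  1.18 -2.06]
-0.11 37 0.1078
-0.09 42 0.107
-0.07 30 0.1066
-0.05 25 0.1078
-0.03 12 0.1077
-0.01 75 0.1213
0.01 47 0.1076
0.03 38 0.1079
0.05 42 0.109
0.07 48 0.1086
0.09 97 0.1067
0.11 75 0.1082
0.13 71 0.1063
```

View pics/m20.png

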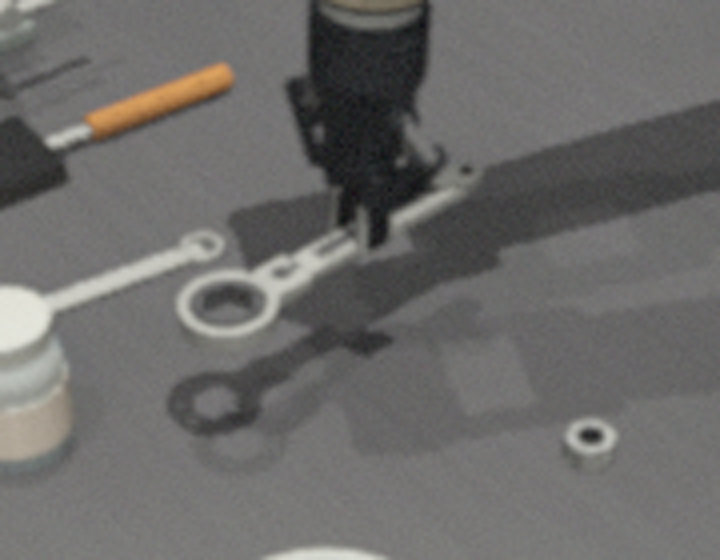

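Call:
{"fn": "carry_out", "kwargs": {"targets": "0 0 0 0.2 0 -0.015 -1;0 0 0 0.42 0 -0.032 -1;0 0 0 0.6 0 -0.046 -1;0 0 0 0.69 0 -0.053 -1;0 0 0 0.69 0 -0.053 -1;0 0 0 0.69 0 -0.053 -1"}}

```text
clock: 26.4
tool_pos: [0.5002, -0.1345, 0.0176]
eef_rot: [-0.04, 1.493, 0.041]
force: [0.5, -0.6, -4.5]
gripper_width: 0.0181
```

```bash
python3 -c "
from h import *
st()"
```

```text
t 26.4 pos [ 0.5002 -0.1345  0.0176] yaw 0.0522 tilt [0.0773 0.0027] F [ 0.47 -0.61 -4.54] T [-0.068  0.4   -0.026] w 0.0181 q [-0.43 -0.01  2.06  0.04  1.02 -2.07]
```

Call:
{"fn": "carry_out", "kwargs": {"targets": "0 0 0 0.03 0 -0.002 -1;0 0 0 0.06 0 -0.004 -1;0 0 0 0.08 0 -0.006 -1;0 0 0 0.095 0 -0.007 -1;0 0 0 0.095 0 -0.007 -1;0 0 0 0.095 0 -0.007 -1"}}

```text
clock: 26.9
tool_pos: [0.5001, -0.1357, 0.0063]
eef_rot: [-0.039, 1.492, 0.039]
force: [-0.2, -0.3, -5.5]
gripper_width: 0.0175
```

```bash
python3 -c "
from h import *
st()"
```

```text
t 26.9 pos [ 0.5001 -0.1357  0.0063] yaw 0.0507 tilt [0.0781 0.0021] F [-0.2  -0.26 -5.5 ] T [-0.046  0.43   0.023] w 0.0175 q [-0.43  0.01  2.07  0.04  0.99 -2.07]
```

Not touching yet. Going down 1 mm at a time.

Call:
{"fn": "carry_out", "kwargs": {"targets": "0 0 0 0.01 0 -0.001 -1;0 0 0 0.016 0 -0.001 -1;0 0 0 0.016 0 -0.001 -1"}}

```text
clock: 27.15
tool_pos: [0.5002, -0.1359, 0.0051]
eef_rot: [-0.039, 1.493, 0.039]
force: [-4.0, 0.0, 2.3]
gripper_width: 0.018
```

```bash
python3 -c "
from h import *
st()"
```

```text
t 27.15 pos [ 0.5002 -0.1359  0.0051] yaw 0.0508 tilt [0.0777 0.002 ] F [-4.01  0.02  2.35] T [0.179 0.883 0.004] w 0.018 q [-0.43  0.01  2.07  0.04  0.99 -2.07]
```

Call:
{"fn": "carry_out", "kwargs": {"targets": "0 0 0 0 0 0 -0.5;0 0 0 0 0 0 -0.4;0 0 0 0 0 0 -0.2;0 0 0 0 0 0 0.2;0 0 0 0 0 0 0.6;0 0 0 0 0 0 0.6;0 0 0 0 0 0 0.6"}}

```text
clock: 27.73
tool_pos: [0.5003, -0.1357, 0.0045]
eef_rot: [-0.039, 1.492, 0.039]
force: [-0.0, -0.7, 0.3]
gripper_width: 0.0686
```

Call:
{"fn": "carry_out", "kwargs": {"targets": "0 0 0 -0.1 0 0.008 0.6;0 0 0 -0.3 0 0.023 0.6;0 0 0 -0.6 0 0.046 0.6;0 0 0 -0.9 0 0.07 0.6;0 0 0 -0.9 0 0.07 0.6;0 0 0 -0.9 0 0.07 0.6"}}

```text
clock: 28.23
tool_pos: [0.5023, -0.1365, 0.117]
eef_rot: [-0.042, 1.486, 0.037]
force: [-0.2, -0.2, 0.4]
gripper_width: 0.0684
```

```bash
python3 - <<'E'
from h import *
st();p,d=snap('scene','s21');snap('top','t21')
cv2.imwrite('pics/m21.png',np.hstack([cv2.resize(p[130:330,220:400,::-1],None,fx=2.2,fy=2.2,interpolation=2),cv2.resize(cv2.imread('pics/t21.png')[150:350,200:400],None,fx=2,fy=2.2,interpolation=2)]))
K,D,e,M=cam('scene')
ys,xs=np.mgrid[120:300,200:420]
q=cv2.undistortPoints(np.stack([xs.ravel(),ys.ravel()],1).astype(float)[:,None],K,D)[:,0]
P=e+(np.c_[q,np.ones(len(q))]*d[120:300,200:420].reshape(-1,1))@M.T
y=.05; g=np.array([np.cos(y),np.sin(y)]); c=np.array([.4995,-.1355]);u=(P[:,:2]-c)@g; v=(P[:,:2]-c)@np.array([-g[1],g[0]])
for a in np.arange(-.11,.145,.02):
  k=(abs(v)<.03)&(u>=a)&(u<a+.02)&(P[:,2]<.05); print(a.round(3),k.sum(),np.percentile(P[k,2],85).round(4) if k.any() else 0)
E
```

```text
t 28.23 pos [ 0.5023 -0.1365  0.117 ] yaw 0.0513 tilt [ 0.0848 -0.001 ] F [-0.25 -0.17  0.38] T [-0.062  0.066  0.051] w 0.0684 q [-0.43 -0.16  2.01  0.04  1.21 -2.06]
-0.11 85 0.0116
-0.09 95 0.0118
-0.07 93 0.0126
-0.05 95 0.0131
-0.03 95 0.0124
-0.01 106 0.0131
0.01 101 0.0127
0.03 101 0.0137
0.05 106 0.0155
0.07 92 0.0163
0.09 131 0.0165
0.11 99 0.0158
0.13 158 0.0151
```

View pics/m21.png

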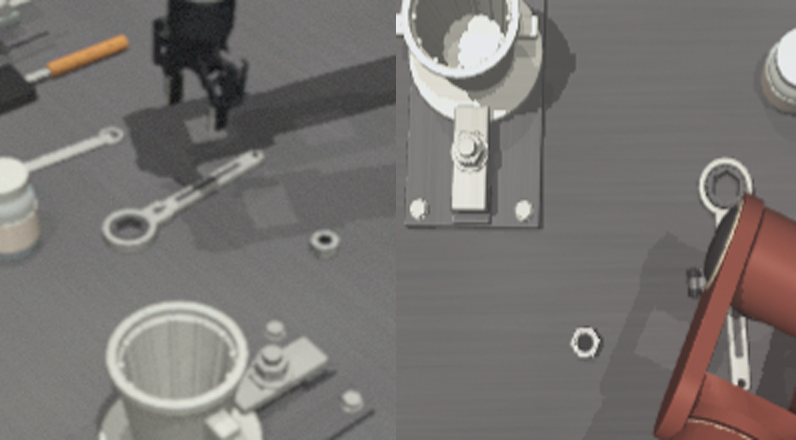

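```bash
python3 - <<'E'
from fit import *
for n,f,x0,y0,w,h in(('top','t21',215,195,45,45),('scene','s21',318,275,52,45)):
    d=np.load(f'pics/{f}.npz')['d']; K,D,e,M=cam(n)
    ys,xs=np.mgrid[y0:y0+h,x0:x0+w]
    q=cv2.undistortPoints(np.stack([xs.ravel(),ys.ravel()],1).astype(float)[:,None],K,D)[:,0]
    P=(e+(np.c_[q,np.ones(len(q))]*d[y0:y0+h,x0:x0+w].reshape(-1,1))@M.T).reshape(h,w,3)
    m=((P[...,2]>.057)&(P[...,2]<.1)&(np.hypot(P[...,0]-.646,P[...,1]-.171)<.024)).astype(float)
    print(n,[(a,round(float(((model(n,(.6461,.1704 if n=='top' else .1715,np.radians(a)),x0,y0,w,h)-m)**2).sum()),1)) for a in range(-30,30,5)])
E
```

```text
top [(-30, 18.6), (-25, 17.1), (-20, 15.6), (-15, 13.3), (-10, 10.0), (-5, 6.7), (0, 6.1), (5, 7.5), (10, 10.7), (15, 13.7), (20, 16.1), (25, 17.6)]
scene [(-30, 16.0), (-25, 14.6), (-20, 12.9), (-15, 9.4), (-10, 8.1), (-5, 7.1), (0, 8.7), (5, 11.4), (10, 14.0), (15, 16.4), (20, 18.3), (25, 16.9)]
```

```bash
python3 -c "
from h import *
print(bot.finish_job())"
```

```text
the job is handed in; nothing more can be done
None
```

The front nut came up snug and the wrench is back flat on the bench, where it first lay. I handed the job in at about 28 s of the 72 s allowed, and no verdict was reported.

**Tightening:** With the ring down on the washer, I swung the handle back 1.1 rad, drove forward 2.2 rad, swung back 1.4 rad and drove again. The torque stayed at about the 0.3 N m drag, then climbed and held steady at about 1.0 N m. I stopped there, inside the 0.7 to 1.3 N m snug range.

**Last checks:**
- **Nut:** Fitting its hex outline before and after the job gives about 122° (2.1 rad) clockwise, which matches the expected travel. The fit only reads angle to within a multiple of 60°, so I picked the one that fits the strokes.
- **Wrench:** The depth reading along it shows it flat and the right way up.
- **Robot:** The gripper is about 11 cm above the bench, open and touching nothing.
- **Bystanders:** I did not measure them. Those near the wrench and clamp look unmoved in the last pictures; the rest were outside those crops.

**What went wrong on the way:**
- **First fit:** The ring first caught on top of the nut. Moving it back about 1.3 mm each way let it drop on.
- **First lift:** The ring jammed on the nut when I lifted it, and the wrench pitched about 0.18 rad in the grip, with wrist forces near 20 N. I lowered it again, gripped at 120 N and tilted the head up first, and it came off cleanly.

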